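# Load the bench shaker and snap its retaining bar shut

### The arm

A 6-joint arm with a two-finger parallel gripper is mounted at the origin on the work surface. World frame = base frame: x ahead of the robot, y to its left, z up, the work surface at z = 0. Lengths are in mm, angles in rad, forces in N, time in s.
With the tool pointing down it reaches from about 225 to 725 mm from the base axis. Payload 3.1 kg.
Tool frame: the origin (TCP) lies on the centre line of the jaws, within the pads' length; the fingertips stand bot.finger_overhang ahead of it and the grasp point (between the pads) lies 11 mm behind it (bot.finger_overhang is the distance from the TCP to the fingertips, in mm); z points along the fingers, x is the direction in which the jaws open and shut, and the axes are right-handed (so a half turn about z gives the same grasp; the last joint's range is limited). The gripper opens to 85 mm and grips with 20 to 120 N. Pads are 22 mm wide; open, the fingers measure 114 mm over their backs; the gripper's body (76 mm by 85 mm) begins 54 mm behind the grasp point. The pads swing forward as they close: fully open they stand 13 mm farther back than shut.
Start: joints at [-1.279, 0.048, 0.099, 1.622, 0, 1.443], TCP at [213.963, -479.413, 239.312] pointing down, gripper open.
Joint ranges: [-2.91, 2.91], [-0.99, 1.94], [-1.21, 1.42], [-2.12, 2.29], [-1.49, 1.47], [-3.14, 3.14]. Speed limits (rad/s): [2.79, 2.79, 3.14, 3.14, 3.14, 3.14].

### API

Orientations are given as [roll, pitch, yaw] about the fixed x, y, z axes, in that order (R = Rz(yaw) Ry(pitch) Rx(roll)).
In Python, from bench import sense, optics, order, bot gives the robot as it stands. The module is installed in compiled form; this text tells all that it offers.
- The arm moves only by the tool servo_tool, never from a script. Its argument "commands" is a list of rows, each an object of numbers: "fingers": the opening, from -1 (shut) to 1 (fully open), so that 0 is half open; "dx", "dy", "dz": the shift along the tool's x, y, z in units of 25 mm (1.0 is 25 mm); "wx", "wy", "wz": the turn, a rotation vector about the tool's x, y, z in units of 5 degrees (1.0 is 5 degrees). A call has 1 to 10 rows; each row shifts and turns the pose as measured when the row begins, along the tool's axes as they then stand; what a row does not reach is not made up. A row lasts 1/12 s, in which the tool goes at most 41.7 mm and 7.16 degrees, less where a joint would pass 70% of its speed; a pose out of reach is approached as far as the arm can. A call is refused whole if a number of a shift passes 1 or a number of a turn 1, either way. A call with a gripper value outside its range is refused whole. The fingers move at their own pace and stop on an object; the grip force is fixed at half the most. Time passes only in rows, so rows that do not move let the fingers close. It gives the time, the measured TCP pose, the force and the opening at its end, in the units of the state.
- sense(): the state, without advancing time (a new reading comes with each control period).
- optics.capture(name): name is "side" or "top" or "wrist"; returns the picture (384x512x3 uint8, red, green, blue); there is no depth.
- optics.calibration(name): a dict with "camera_matrix" (3x3 intrinsics, pixels), "world_from_camera" (4x4, takes a point from camera to world coordinates); the wrist camera has in their place "tool_from_camera" (4x4, takes a point from camera to tool coordinates, whose origin is the TCP and whose axes are the tool frame's). Camera axes: x right, y down, z forward; pixel columns grow to the right and rows downward; lengths in mm; the calibration is good to about 2 mm. The wrist camera is an equidistant fisheye: a pixel r from the principal point sees the ray r / f radians off the axis. A picture is of the moment at which its call begins: read the wrist's pose just before it. calibration takes no time and is no camera call.
- order.job_done(): hands the job in, once; it reports no verdict.
The state is a dict: "clock": time; "q": joint angles; "dq": joint speeds; "tau": joint torques, N m; "ee_pos": TCP position; "orientation": TCP orientation; "ft_force": force on the tool from outside, world axes, zero at the start; "moment": the same for the moment, N m; "finger_gap": finger opening in mm.
Only numpy, scipy, OpenCV 4.12 (cv2) and the standard library are available. Lean on these libraries where they do the work, as an engineer would, in place of code of your own. Each camera call takes 0.05 s, during which the arm holds its last target.

### The job

Swing the shaker's retaining bar right out to the side, clear of the rack, and stand every sample bottle that is on the bench in a rack pocket of its own, seated on the pocket floor. Then swing the bar back over the bottles and press it home until its snap hook's gate passes the steel eye and springs shut, and after that press the start button fully down and let it go. Leave the other things on the bench where they are.

Things in the scene. Friction and masses are not known exactly. Their poses are not given: they have to be found in the camera images.
- shaker: low white bench shaker, fixed; origin on the upright hinge axis of its retaining bar, at bench height. x runs along the row of pockets away from the hinge, y to the side the bar opens to, z up. Body: x -45 to 385, y -85 to 85 mm, 50 mm high; aluminium rack block on it from 50 to 85 mm high. Control box on the +y side: x 100 to 200, y 85 to 160 mm, 60 mm high
- pocket0 (a point): centre of the mouth of pocket 0, at the rack's top face 85 mm above the bench; round, upright, 44 mm across with a chamfered mouth, 25 mm deep (floor 60 mm above the bench). Pocket 0 is nearest the hinge, 54 mm from one to the next; all pockets start empty
- pocket1 (a point): centre of the mouth of pocket 1, at the rack's top face 85 mm above the bench; round, upright, 44 mm across with a chamfered mouth, 25 mm deep (floor 60 mm above the bench). Pocket 0 is nearest the hinge, 54 mm from one to the next; all pockets start empty
- pocket2 (a point): centre of the mouth of pocket 2, at the rack's top face 85 mm above the bench; round, upright, 44 mm across with a chamfered mouth, 25 mm deep (floor 60 mm above the bench). Pocket 0 is nearest the hinge, 54 mm from one to the next; all pockets start empty
- pocket3 (a point): centre of the mouth of pocket 3, at the rack's top face 85 mm above the bench; round, upright, 44 mm across with a chamfered mouth, 25 mm deep (floor 60 mm above the bench). Pocket 0 is nearest the hinge, 54 mm from one to the next; all pockets start empty
- pocket4 (a point): centre of the mouth of pocket 4, at the rack's top face 85 mm above the bench; round, upright, 44 mm across with a chamfered mouth, 25 mm deep (floor 60 mm above the bench). Pocket 0 is nearest the hinge, 54 mm from one to the next; all pockets start empty
- hinge (a point): fixed point on the upright hinge axis of the retaining bar, 205 mm above the bench, level with the middle of the bar's knob. The bar is aluminium, 18 mm wide, 12 mm thick, 168 to 180 mm above the bench, just over the caps of seated bottles (160 mm), and ends in a steel snap hook, 62 x 50 mm, lying flat with its sprung gate towards the eye
- eye_leg (a point): fixed point on the near (+y) leg of the upright steel eye (a staple of 8 mm round bar on a pillar beyond the last pocket), 345 mm from the hinge axis, at the height of the hook (174 mm above the bench). The hook has to close round this leg; the other leg is 65 mm further to the shaker's -y; the eye's top is 199 mm high
- bar (a joint): bar angle, rad: 0 = fully home over the pockets (along shaker x), grows as it opens to shaker +y, stop at 1.9; clear of all pockets from 1.2. Stiff hinge: it stays where left (0.5 N at the knob moves it). Closing, the gate meets the eye at 0.125 and is pushed inwards until it slips past at about 0.02 to 0.03, just before the stop at 0 (about 4 to 8 N at the knob). Then the bar cannot reopen past 0.085
- knob_mid (a point): middle (half-way up) of the upright black knob on the bar, 20 mm thick, 45 mm tall, from 180 to 225 mm above the bench, 235 mm from the hinge axis; it swings with the bar
- gate (a joint): angle of the hook's brass gate (36 mm long, sprung), rad: 0 = shut, grows as it is pushed inwards, up to 1.15
- start (a joint): travel of the grey round start button, m: 0 = up, 0.006 = fully down; springs back, fully down takes 5 N
- start_top (a point): centre of the top face of the start button, 28 mm across, about 78 mm above the bench, pressed straight down
- bottle0_mid (a point): closed sample bottle, 100 mm tall, 0.26 kg: heavy steel foot 40 mm across and 26 mm high, pale grey body 34 mm across (grip here), white ribbed screw cap 30 mm across from 74 mm up; stands on the bench at the right of the shaker. This point is its centre, half-way up (50 mm); its z axis points up through the cap. All sample bottles are alike; None if absent
- bottle1_mid (a point): closed sample bottle, 100 mm tall, 0.26 kg: heavy steel foot 40 mm across and 26 mm high, pale grey body 34 mm across (grip here), white ribbed screw cap 30 mm across from 74 mm up; stands on the bench at the right of the shaker. This point is its centre, half-way up (50 mm); its z axis points up through the cap. All sample bottles are alike; None if absent
- bottle2_mid (a point): closed sample bottle, 100 mm tall, 0.26 kg: heavy steel foot 40 mm across and 26 mm high, pale grey body 34 mm across (grip here), white ribbed screw cap 30 mm across from 74 mm up; stands on the bench at the right of the shaker. This point is its centre, half-way up (50 mm); its z axis points up through the cap. All sample bottles are alike; None if absent
- bottle3_mid (a point): closed sample bottle, 100 mm tall, 0.26 kg: heavy steel foot 40 mm across and 26 mm high, pale grey body 34 mm across (grip here), white ribbed screw cap 30 mm across from 74 mm up; stands on the bench at the right of the shaker. This point is its centre, half-way up (50 mm); its z axis points up through the cap. All sample bottles are alike; None if absent
- bottle4_mid (a point): closed sample bottle, 100 mm tall, 0.26 kg: heavy steel foot 40 mm across and 26 mm high, pale grey body 34 mm across (grip here), white ribbed screw cap 30 mm across from 74 mm up; stands on the bench at the right of the shaker. This point is its centre, half-way up (50 mm); its z axis points up through the cap. All sample bottles are alike; None if absent
- tipbox: grey and white pipette-tip box, 120 x 85 x 63 mm, bystander; origin under its centre
- mouse: round black computer mouse, 62 mm across, 34 mm high, bystander; origin under its centre
- slidebox: black slide box, 100 x 85 x 34 mm, bystander; origin under its centre
- dishes: stack of three clear-white culture dishes, 60 mm across, 39 mm high, bystander; origin under its centre
- reagent: amber glass jar with black lid, 62 mm across, 85 mm high, bystander; origin under its centre
- timer: white lab timer lying flat, 62 x 62 x 18 mm, bystander; origin under its centre
Mind the look-alikes: they are no part of the job. Leave any blue or pink look-alike of the part that bears bottle3_mid alone.

How it is judged:
By the outcome, as a careful person would: the job done as asked, in the order asked, and still so for the second after the job is handed in, with the robot touching nothing.
Of bottle0, bottle1, bottle2, bottle3, bottle4 only 3 to 5 are there at a start; the rules pass over those that are not, and their reading is None.
At some moment in a run one of bottle0, bottle1, bottle2, bottle3, bottle4 may be knocked a few centimetres aside while the robot is not near it.
It also fails if it takes over 210 s, if anything falls off the work surface, if the arm or the gripper's body presses on something with over 40 N, if the wrist force passes 120 N, or if a joint passes its speed limit or range.

## Working session

There is one attempt and no reset: what is moved stays moved. The work goes in short steps, Python scripts to look and compute and a tool call to move; the robot and the scene stay as the last step left them, time stands still between calls to the robot, and variables do not carry over. Pictures are saved under pics/ and viewed, and the job is handed in when it is done.

Besides the shell and the picture viewer there is one more tool, called after "Emit:" as name(argument=value, ...), one argument or row to a line, values as JSON. servo_tool: Moves the arm, as the interface text tells. Its arguments: {"type":"object","properties":{"commands":{"type":"array","items":{"type":"object","properties":{"fingers":{"type":"number"},"dx":{"type":"number"},"dy":{"type":"number"},"dz":{"type":"number"},"wx":{"type":"number"},"wy":{"type":"number"},"wz":{"type":"number"}}}}},"required":["commands"]}

```bash
mkdir -p pics; ls; python3 - <<'E'
from bench import sense, optics, order, bot
import cv2,json
print(sense()); print(bot.finger_overhang)
for n in ("side","top","wrist"):
    im=optics.capture(n); cv2.imwrite(f"pics/{n}0.png",im[:,:,::-1])
    print(n,{k:v.tolist() if hasattr(v,'tolist') else v for k,v in optics.calibration(n).items()})
E
```

```text
pics
{'clock': 0.0, 'q': array([-1.27877753e+00,  4.87334037e-02,  9.75648912e-02,  1.62201459e+00,
       -3.69839054e-05,  1.44299334e+00]), 'dq': array([-1.58603772e-03, -7.03199428e-05,  6.99654310e-05,  2.64092762e-03,
       -1.81765353e-03, -6.02493148e-04]), 'tau': array([-3.22833748e-04, -3.38785708e+01,  3.20012891e+01,  2.03148869e-02,
       -2.54905517e-04, -1.55318627e-06]), 'ee_pos': array([ 213.78807722, -478.83044828,  238.10966591]), 'orientation': array([-3.14132513e+00,  2.37202508e-03, -1.15097419e+00]), 'ft_force': array([-0.35972268,  0.14919294, -0.04758296]), 'moment': array([ 0.02300556,  0.04001053, -0.02415146]), 'finger_gap': 85.55352677004355}
8.0
side {'camera_matrix': [[356.68285226987064, 0.0, 259.45220611062877], [0.0, 356.68285226987064, 192.02057966595558], [0.0, 0.0, 1.0]], 'world_from_camera': [[-0.8963599907264445, -0.22742825000717426, 0.3805458686197535, 85.00946504255073], [-0.44332333218671005, 0.4563737257446381, -0.7714839243878189, 987.1519370279137], [0.001786102953462353, -0.8602321858362614, -0.5098993982028294, 773.8729346641193], [0.
[... 204 characters left out ...]
2941684165221, 0.14448485079854714, 398.37101391403894], [-0.9997883205407095, 0.020518469959532073, -0.0015187168620465724, 49.81503476749091], [-0.0014621503356189688, -0.14448543430941937, -0.9895058470715645, 1148.3420494624897], [0.0, 0.0, 0.0, 1.0]]}
wrist {'camera_matrix': [[297.3186396354542, 0.0, 256.6851105708758], [0.0, 297.3186396354542, 192.8598895550789], [0.0, 0.0, 1.0]], 'tool_from_camera': [[0.9999994179991624, -0.00025253066011960833, 0.0010489183009210158, -0.22051868829298105], [-4.5442343378146144e-05, 0.9614993296492672, 0.2748072725002063, -70.19282524232702], [-0.0010779315051225701, -0.2748071602274492, 0.9614987585802675, -133.62597013526377], [0.0, 0.0, 0.0, 1.0]]}
```

View pics/side0.png

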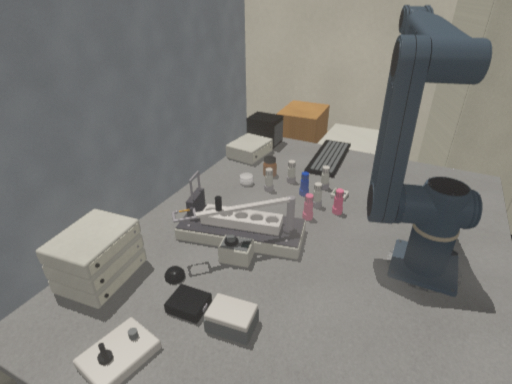

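View pics/top0.png

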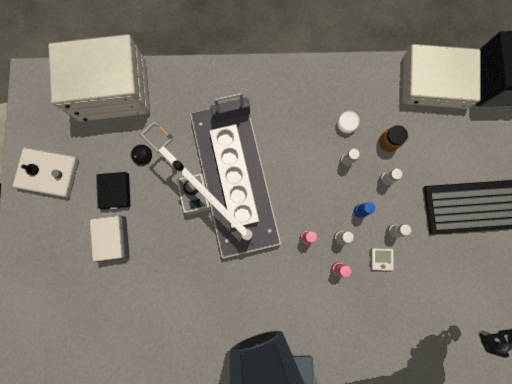

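View pics/wrist0.png

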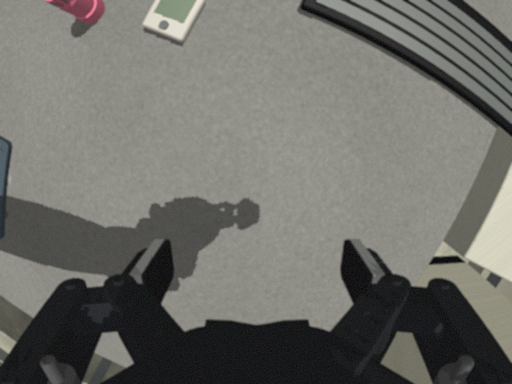

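```bash
cat > h.py <<'E'
import numpy as np, cv2
from bench import sense, optics, order, bot
def pix2plane(name,uv,z):
    c=optics.calibration(name); K=np.array(c["camera_matrix"]); T=np.array(c["world_from_camera"])
    d=T[:3,:3]@np.linalg.solve(K,np.array([uv[0],uv[1],1.])); o=T[:3,3]
    return o+d*(z-o[2])/d[2]
def proj(name,p):
    c=optics.calibration(name); K=np.array(c["camera_matrix"]); T=np.array(c["world_from_camera"])
    q=T[:3,:3].T@(np.array(p,float)-T[:3,3]); q=K@q; return q[:2]/q[2]
def crop(name,x0,y0,x1,y1,s,out,im=None):
    im=optics.capture(name) if im is None else im
    c=cv2.resize(im[y0:y1,x0:x1],None,fx=s,fy=s,interpolation=cv2.INTER_CUBIC)
    cv2.imwrite(f"pics/{out}.png",c[:,:,::-1])
def shot(name,out):
    im=optics.capture(name); cv2.imwrite(f"pics/{out}.png",im[:,:,::-1]); return im
def Rw():
    from scipy.spatial.transform import Rotation as R
    s=sense(); return R.from_euler('xyz',s['orientation']).as_matrix(), s['ee_pos'], s
def wproj(p):
    """world point -> wrist pixel"""
    R,t,_=Rw(); c=optics.calibration("wrist"); K=c["camera_matrix"];T=np.array(c["tool_from_camera"])
    q=R.T@(np.array(p,float)-t); q=T[:3,:3].T@(q-T[:3,3])
    th=np.arctan2(np.hypot(q[0],q[1]),q[2]); ph=np.arctan2(q[1],q[0]); f=K[0][0]
    return np.array([K[0][2]+f*th*np.cos(ph),K[1][2]+f*th*np.sin(ph)])
def wpix(uv,z,pose=None):
    R,t,_=Rw() if pose is None else pose; c=optics.calibration("wrist"); K=c["camera_matrix"];T=np.array(c["tool_from_camera"])
    a=(uv[0]-K[0][2])/K[0][0]; b=(uv[1]-K[1][2])/K[0][0]; th=np.hypot(a,b); ph=np.arctan2(b,a)
    d=np.array([np.sin(th)*np.cos(ph),np.sin(th)*np.sin(ph),np.cos(th)])
    o=R@T[:3,3]+t; d=R@T[:3,:3]@d
    return o+d*(z-o[2])/d[2]
def plan(x=None,y=None,z=None,yaw=None,pitch0=True):
    """shift in tool axes, units of rows (25mm), turn in 5deg units"""
    R,t,s=Rw(); g=np.array([t[0] if x is None else x,t[1] if y is None else y,t[2] if z is None else z])
    from scipy.spatial.transform import Rotation as Ro
    w=None
    rg=Ro.from_euler('xyz',[np.pi,0,s['orientation'][2] if yaw is None else yaw])
    w=(Ro.from_matrix(R).inv()*rg).as_rotvec()/np.radians(5)
    d=R.T@(g-t)/25
    print("pos",t.round(1),"rpy",s['orientation'].round(3),"gap",round(s['finger_gap'],1),"F",s['ft_force'].round(1),"clk",round(s['clock'],2))
    print("tool shift units",d.round(2),"turn units",w.round(2))
E
python3 - <<'E'
from h import *
im=optics.capture("top")
crop("top",100,80,290,265,4,"t1",im)
crop("top",290,100,430,290,4,"t2",im)
E
```

```text
(no output)
```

View pics/t1.png

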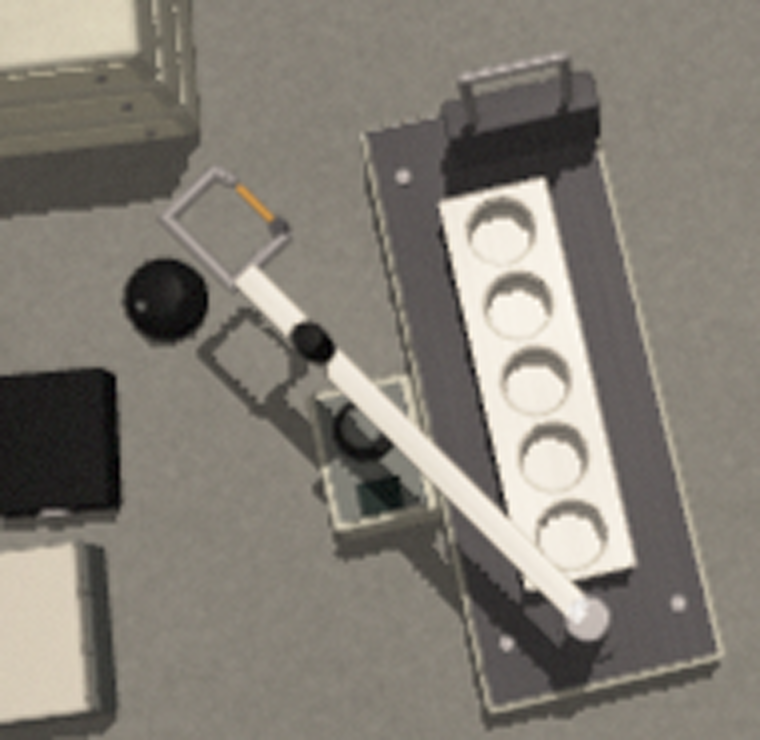

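View pics/t2.png

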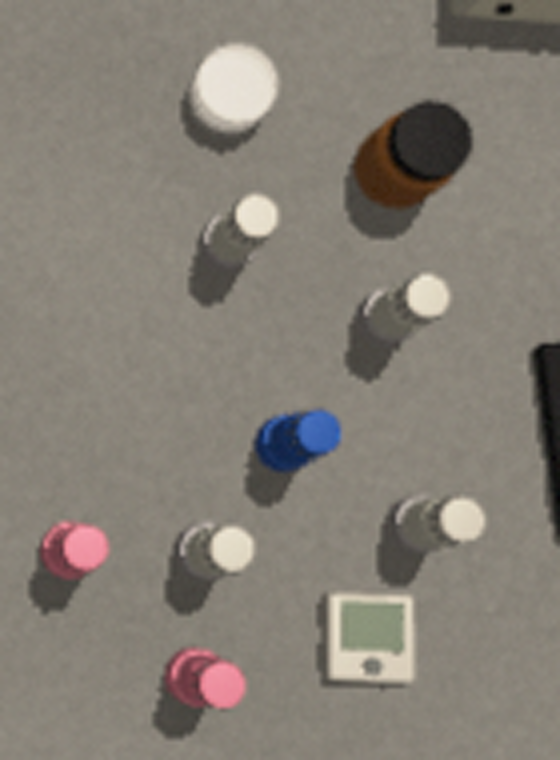

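```bash
python3 - <<'E'
from h import *
f=lambda c,o:((c[0]+.5)/4-.5+o[0],(c[1]+.5)/4-.5+o[1])
P=[pix2plane("top",f(c,(100,80)),85) for c in [(572,533),(554,456),(537,379),(519,304),(503,229)]]
for p in P: print("pocket",p.round(1))
P=np.array(P)[:,:2]
k=np.arange(5); A=np.polyfit(k,P,1); print(A, np.hypot(*A[0]))
u=-0+A[0]/np.hypot(*A[0]); print("shaker x dir",u,"yaw",np.arctan2(u[1],u[0]))
for z in(190,205): print("hinge",pix2plane("top",f((590,618),(100,80)),z).round(1))
print("knob",pix2plane("top",f((318,339),(100,80)),225).round(1))
for c in [(465,85),(566,63)]: print("eye",pix2plane("top",f(c,(100,80)),199).round(1))
print("button",pix2plane("top",f((362,430),(100,80)),78).round(1))
for c in [(257,216),(428,296),(232,549),(462,520)]: print("bottle",pix2plane("top",f(c,(290,100)),100).round(1))
for c in [(85,548),(222,685),(319,432)]: print("dummy",pix2plane("top",f(c,(290,100)),100).round(1))
print("jar",pix2plane("top",f((430,140),(290,100)),85).round(1)); print("dishes",pix2plane("top",f((235,86),(290,100)),39).round(1))
E
```

```text
pocket [484.8  87.6  85. ]
pocket [537.1  98.9  85. ]
pocket [590.2 109.8  85. ]
pocket [642.7 121.5  85. ]
pocket [695.9 132.   85. ]
[[ 52.78454962  11.13771436]
 [484.57842376  87.6850688 ]] 53.94680120395737
shaker x dir [0.9784556  0.20645736] yaw 0.20795292700089896
hinge [424.9  73.8 190. ]
hinge [424.5  73.5 205. ]
knob [591.8 231.6 225. ]
eye [757.2 146.1 199. ]
eye [770.2  82.8 199. ]
button [558.6 230.   78. ]
bottle [ 637.8 -216.3  100. ]
bottle [ 580.5 -327.9  100. ]
bottle [ 414.8 -187.4  100. ]
bottle [ 430.6 -339.6  100. ]
dummy [417.5 -91.1 100. ]
dummy [ 327.6 -176.3  100. ]
dummy [ 490.5 -249.2  100. ]
jar [ 692.4 -342.5   85. ]
dishes [ 748.3 -221.2   39. ]
```

```bash
python3 - <<'E'
from h import *
plan(575,225,290,-0.8)
E
```

```text
pos [ 213.9 -479.   238.5] rpy [-3.141e+00  1.000e-03 -1.151e+00] gap 85.4 F [ 0.1 -0.1  0.2] clk 0.2
tool shift units [-19.83 -24.67  -2.02] turn units [-0.01  0.02 -4.02]
```

Emit:
servo_tool(
  commands=[
    {"dx":-0.8,"dy":-1,"dz":-0.3,"fingers":0},
    {"dx":-0.8,"dy":-1,"dz":-0.3,"fingers":0},
    {"dx":-0.8,"dy":-1,"dz":-0.3,"fingers":0},
    {"dx":-0.8,"dy":-1,"dz":-0.3,"fingers":0},
    {"dx":-0.8,"dy":-1,"dz":-0.3,"fingers":0},
    {"dx":-0.8,"dy":-1,"dz":-0.3,"fingers":0},
    {"dx":-0.8,"dy":-1,"dz":-0.3,"fingers":0},
    {"dx":-0.8,"dy":-1,"dz":-0.1,"fingers":0},
    {"dx":-0.8,"dy":-1,"fingers":0},
    {"dx":-0.8,"dy":-1,"fingers":0},
  ],
)

```text
schema error: expected keys fingers, dx, dy, dz, wx, wy, wz
```

```bash
python3 -c "
from h import *
plan(575,225,290,-0.8)"
```

```text
pos [ 213.9 -479.   238.5] rpy [-3.141e+00  1.000e-03 -1.151e+00] gap 85.4 F [ 0.1 -0.1  0.2] clk 0.2
tool shift units [-19.83 -24.67  -2.02] turn units [-0.01  0.02 -4.02]
```

All seven keys are needed.

Emit:
servo_tool(
  commands=[
    {"dx":-0.8,"dy":-1,"dz":-0.3,"wx":0,"wy":0,"wz":0,"fingers":0},
    {"dx":-0.8,"dy":-1,"dz":-0.3,"wx":0,"wy":0,"wz":0,"fingers":0},
    {"dx":-0.8,"dy":-1,"dz":-0.3,"wx":0,"wy":0,"wz":0,"fingers":0},
    {"dx":-0.8,"dy":-1,"dz":-0.3,"wx":0,"wy":0,"wz":0,"fingers":0},
    {"dx":-0.8,"dy":-1,"dz":-0.3,"wx":0,"wy":0,"wz":0,"fingers":0},
    {"dx":-0.8,"dy":-1,"dz":-0.3,"wx":0,"wy":0,"wz":0,"fingers":0},
    {"dx":-0.8,"dy":-1,"dz":-0.3,"wx":0,"wy":0,"wz":0,"fingers":0},
    {"dx":-0.8,"dy":-1,"dz":0,"wx":0,"wy":0,"wz":0,"fingers":0},
    {"dx":-0.8,"dy":-1,"dz":0,"wx":0,"wy":0,"wz":0,"fingers":0},
    {"dx":-0.8,"dy":-1,"dz":0,"wx":0,"wy":0,"wz":0,"fingers":0},
  ],
)

```text
clock: 1.03
ee_pos: [363.7, -187.7, 289.3]
orientation: [-3.141, 0.007, -1.165]
ft_force: [-0.2, -0.6, -0.1]
finger_gap: 42.6
```

```bash
python3 -c "
from h import *
plan(575,225,290,-0.8)"
```

```text
pos [ 363.7 -187.7  289.3] rpy [-3.141  0.007 -1.165] gap 42.6 F [-0.2 -0.6 -0.1] clk 1.03
tool shift units [-11.84 -14.27   0.06] turn units [-0.02  0.08 -4.19]
```

Emit:
servo_tool(
  commands=[
    {"dx":-0.8,"dy":-1,"dz":0,"wx":0,"wy":0,"wz":0,"fingers":0},
    {"dx":-0.8,"dy":-1,"dz":0,"wx":0,"wy":0,"wz":0,"fingers":0},
    {"dx":-0.8,"dy":-1,"dz":0,"wx":0,"wy":0,"wz":0,"fingers":0},
    {"dx":-0.8,"dy":-1,"dz":0,"wx":0,"wy":0,"wz":0,"fingers":0},
    {"dx":-0.8,"dy":-1,"dz":0,"wx":0,"wy":0,"wz":0,"fingers":0},
    {"dx":-0.8,"dy":-1,"dz":0,"wx":0,"wy":0,"wz":0,"fingers":0},
    {"dx":-0.8,"dy":-1,"dz":0,"wx":0,"wy":0,"wz":0,"fingers":0},
    {"dx":-0.8,"dy":-1,"dz":0,"wx":0,"wy":0,"wz":0,"fingers":0},
    {"dx":-0.8,"dy":-1,"dz":0,"wx":0,"wy":0,"wz":0,"fingers":0},
    {"dx":-0.8,"dy":-1,"dz":0,"wx":0,"wy":0,"wz":0,"fingers":0},
  ],
)

```text
clock: 1.87
ee_pos: [518.5, 111.4, 290.1]
orientation: [-3.14, 0.005, -1.164]
ft_force: [0.6, -0.0, 0.3]
finger_gap: 42.4
```

Emit:
servo_tool(
  commands=[
    {"dx":0,"dy":0,"dz":0,"wx":0,"wy":0,"wz":-1,"fingers":0},
    {"dx":0,"dy":0,"dz":0,"wx":0,"wy":0,"wz":-1,"fingers":0},
    {"dx":0,"dy":0,"dz":0,"wx":0,"wy":0,"wz":-1,"fingers":0},
    {"dx":0,"dy":0,"dz":0,"wx":0,"wy":0,"wz":-1,"fingers":0},
  ],
)

```text
clock: 2.2
ee_pos: [520.4, 119.7, 286.1]
orientation: [-3.14, 0.009, -0.789]
ft_force: [-0.6, 0.9, 0.0]
finger_gap: 42.8
```

```bash
python3 -c "
from h import *
plan(575,225,290,-0.8)
print(wproj([592,232,225]))
shot('wrist','w1')"
```

```text
pos [520.4 119.7 286.1] rpy [-3.14   0.009 -0.789] gap 42.8 F [-0.6  0.9  0. ] clk 2.2
tool shift units [-1.45 -4.52 -0.14] turn units [-0.01  0.1   0.12]
[212.37516452  22.9801389 ]
```

View pics/w1.png

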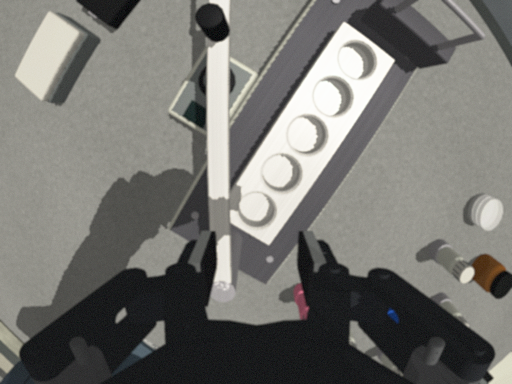

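```bash
python3 -c "
from h import *
print(wpix((209,16),225), wpix((223,291),205))
for c in [(256,209),(281,172),(307,134),(332,97),(356,61)]: print(wpix(c,85).round(1))
plan(593,233,290)"
```

```text
[593.67198922 237.4285813  225.        ] [442.76305997  84.35305413 205.        ]
[486.6  89.3  85. ]
[538.9 100.7  85. ]
[590.6 111.5  85. ]
[641.1 122.2  85. ]
[692.6 133.3  85. ]
pos [520.3 119.6 286. ] rpy [-3.14   0.009 -0.787] gap 42.7 F [ 0.6  0.5 -0.2] clk 2.25
tool shift units [-1.16 -5.26 -0.14] turn units [-0.01  0.1  -0.  ]
```

Emit:
servo_tool(
  commands=[
    {"dx":-0.3,"dy":-1,"dz":0,"wx":0,"wy":0,"wz":0,"fingers":0},
    {"dx":-0.3,"dy":-1,"dz":0,"wx":0,"wy":0,"wz":0,"fingers":0},
    {"dx":-0.2,"dy":-1,"dz":0,"wx":0,"wy":0,"wz":0,"fingers":0},
    {"dx":-0.2,"dy":-1,"dz":0,"wx":0,"wy":0,"wz":0,"fingers":0},
    {"dx":-0.2,"dy":-1,"dz":0,"wx":0,"wy":0,"wz":0,"fingers":0},
    {"dx":-0.1,"dy":-0.4,"dz":0,"wx":0,"wy":0,"wz":0,"fingers":0},
    {"dx":0,"dy":0,"dz":0,"wx":0,"wy":0,"wz":0,"fingers":0},
  ],
)

```text
clock: 2.83
ee_pos: [595.3, 240.9, 283.3]
orientation: [3.138, 0.01, -0.804]
ft_force: [-0.3, -0.4, -0.5]
finger_gap: 42.5
```

```bash
python3 -c "
from h import *
plan(593,234,205)
print(wproj([593,234,225]))
shot('wrist','w2')"
```

```text
pos [595.3 240.9 283.3] rpy [ 3.138  0.01  -0.804] gap 42.5 F [-0.3 -0.4 -0.5] clk 2.83
tool shift units [0.17 0.25 3.13] turn units [0.04 0.12 0.  ]
[262.20382556 222.69169479]
```

View pics/w2.png

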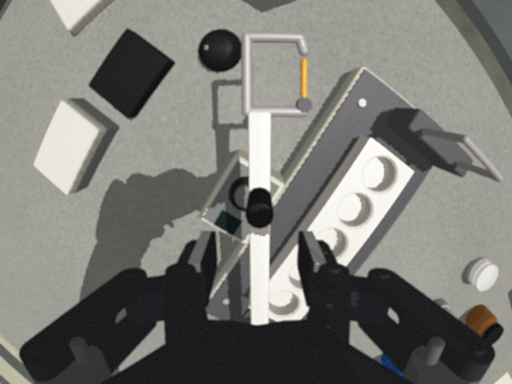

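```bash
python3 -c "
from h import *
crop('wrist',210,150,310,280,6,'w2c')
for uv in [(260,213),(260,216)]: print(wpix(uv,225))"
```

```text
[596.06267608 238.22071291 225.        ]
[594.47909854 236.68561997 225.        ]
```

View pics/w2c.png

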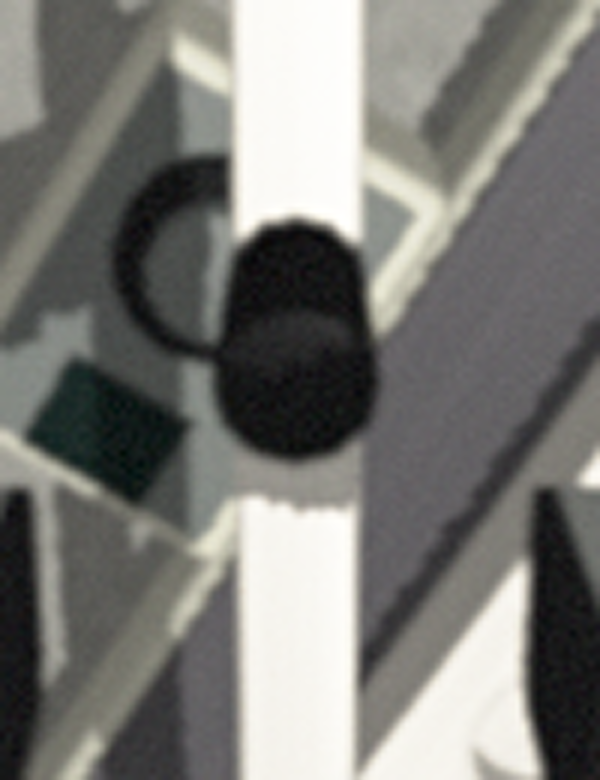

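Emit:
servo_tool(
  commands=[
    {"dx":0,"dy":0,"dz":1,"wx":0,"wy":0,"wz":0,"fingers":0},
    {"dx":0,"dy":0,"dz":1,"wx":0,"wy":0,"wz":0,"fingers":0},
    {"dx":0,"dy":0,"dz":1,"wx":0,"wy":0,"wz":0,"fingers":0},
    {"dx":0,"dy":0,"dz":0.3,"wx":0,"wy":0,"wz":0,"fingers":0},
    {"dx":0,"dy":0,"dz":0.0,"wx":0,"wy":0,"wz":0,"fingers":0},
  ],
)

```text
clock: 3.35
ee_pos: [592.8, 234.5, 202.9]
orientation: [3.141, 0.006, -0.813]
ft_force: [0.7, 0.0, 0.3]
finger_gap: 42.8
```

```bash
python3 -c "
from h import *
from scipy.spatial.transform import Rotation as R
R0,t,s=Rw()
H=np.array([425,74.5])
print(t, R0.round(3))
r=t[:2]-H; print(np.hypot(*r), np.arctan2(r[1],r[0])-0.209)
for a in (0.55,0.7,.9,1.1,1.3,1.4,1.5):
    w=a+0.209; p=H+238*np.array([np.cos(w),np.sin(w)]); print(a,p.round(1),(R0[:2,:2].T@(p-t[:2])/25).round(2))"
```

```text
[592.75044161 234.52219219 202.91838332] [[ 0.687 -0.726 -0.005]
 [-0.726 -0.687  0.004]
 [-0.006  0.001 -1.   ]]
231.8346666375659 0.5528244510601913
0.55 [597.7 238.3] [ 0.03 -0.25]
0.7 [571.3 262.3] [-1.4  -0.14]
0.9 [531.  287.6] [-3.24  0.33]
1.1 [486.6 304.4] [-4.95  1.16]
1.3 [439.7 312. ] [-6.46  2.31]
1.4 [415.9 312.3] [-7.12  3.  ]
1.5 [392.2 310.2] [-7.71  3.74]
```

Emit:
servo_tool(
  commands=[
    {"dx":-0.4,"dy":0,"dz":0,"wx":0,"wy":0,"wz":-0.4,"fingers":0},
    {"dx":-0.6,"dy":0.02,"dz":0,"wx":0,"wy":0,"wz":-0.7,"fingers":0},
    {"dx":-0.6,"dy":0.02,"dz":0,"wx":0,"wy":0,"wz":-0.7,"fingers":0},
    {"dx":-0.6,"dy":0.02,"dz":0,"wx":0,"wy":0,"wz":-0.7,"fingers":0},
    {"dx":-0.6,"dy":0.02,"dz":0,"wx":0,"wy":0,"wz":-0.7,"fingers":0},
    {"dx":-0.6,"dy":0.02,"dz":0,"wx":0,"wy":0,"wz":-0.7,"fingers":0},
  ],
)

```text
clock: 3.85
ee_pos: [525.7, 283.4, 212.3]
orientation: [-3.134, -0.004, -0.46]
ft_force: [0.7, -0.6, -0.4]
finger_gap: 42.6
```

```bash
cat >> h.py <<'E'
def ang():
    R0,t,s=Rw(); r=t[:2]-np.array([425,74.5]); print("r",np.hypot(*r).round(1),"ang",(np.arctan2(r[1],r[0])-0.209).round(3),"z",t[2].round(1),"yaw",s['orientation'][2].round(3),"F",s['ft_force'].round(1))
    e=r/np.hypot(*r); print("outward unit in tool",(R0[:2,:2].T@e).round(2))
E
python3 -c "
from h import *
ang()"
```

```text
r 231.9 ang 0.913 z 212.3 yaw -0.46 F [ 0.7 -0.6 -0.4]
outward unit in tool [-0.01 -1.  ]
```

Emit:
servo_tool(
  commands=[
    {"dx":-0.6,"dy":0,"dz":0.2,"wx":0,"wy":0,"wz":-0.7,"fingers":0},
    {"dx":-0.6,"dy":0,"dz":0.15,"wx":0,"wy":0,"wz":-0.7,"fingers":0},
    {"dx":-0.6,"dy":0,"dz":0.1,"wx":0,"wy":0,"wz":-0.7,"fingers":0},
    {"dx":-0.6,"dy":0,"dz":0.1,"wx":0,"wy":0,"wz":-0.7,"fingers":0},
    {"dx":-0.6,"dy":0,"dz":0.1,"wx":0,"wy":0,"wz":-0.7,"fingers":0},
    {"dx":-0.6,"dy":0,"dz":0.1,"wx":0,"wy":0,"wz":-0.7,"fingers":0},
  ],
)

```text
clock: 4.35
ee_pos: [440.2, 314.0, 209.2]
orientation: [-3.125, -0.031, -0.067]
ft_force: [1.9, -0.2, 1.3]
finger_gap: 42.4
```

```bash
python3 -c "
from h import *
ang()
shot('top','t3')"
```

```text
r 240.0 ang 1.298 z 209.2 yaw -0.067 F [ 1.9 -0.2  1.3]
outward unit in tool [-0. -1.]
```

View pics/t3.png

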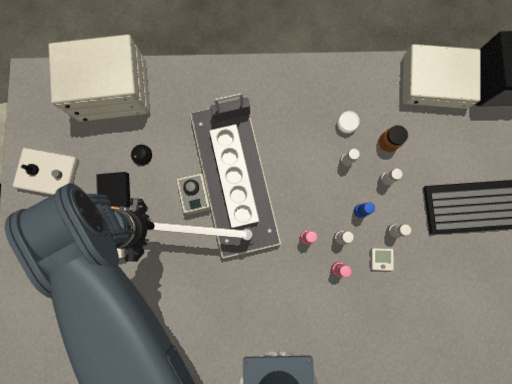

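Emit:
servo_tool(
  commands=[
    {"dx":-0.5,"dy":0.05,"dz":0.1,"wx":0,"wy":0,"wz":-0.6,"fingers":0},
    {"dx":-0.5,"dy":0.05,"dz":0.1,"wx":0,"wy":0,"wz":-0.6,"fingers":0},
    {"dx":-0.5,"dy":0.05,"dz":0.1,"wx":0,"wy":0,"wz":-0.6,"fingers":0},
    {"dx":0.1,"dy":0,"dz":0,"wx":0,"wy":0,"wz":0,"fingers":0},
    {"dx":0.3,"dy":0,"dz":0,"wx":0,"wy":0,"wz":0,"fingers":0.3},
  ],
)

```text
clock: 4.82
ee_pos: [410.1, 314.8, 212.3]
orientation: [-3.122, -0.047, 0.104]
ft_force: [-1.2, -0.5, 0.9]
finger_gap: 53.5
```

Emit:
servo_tool(
  commands=[
    {"dx":0,"dy":0,"dz":-1,"wx":0,"wy":0,"wz":0,"fingers":0.3},
    {"dx":0,"dy":0,"dz":-1,"wx":0,"wy":0,"wz":0,"fingers":0.3},
    {"dx":0,"dy":0,"dz":-1,"wx":0,"wy":0,"wz":0,"fingers":0.3},
    {"dx":0,"dy":0,"dz":-0.5,"wx":0,"wy":0,"wz":0,"fingers":0.3},
  ],
)

```text
clock: 5.15
ee_pos: [410.1, 312.2, 302.1]
orientation: [-3.123, -0.047, 0.097]
ft_force: [0.5, 0.5, 0.2]
finger_gap: 55.5
```

```bash
python3 -c "
from h import *
ang()
shot('wrist','w3')
plan(414.8,-187.4,230,-0.9)"
```

```text
r 238.1 ang 1.424 z 302.1 yaw 0.097 F [0.5 0.5 0.2]
outward unit in tool [ 0.03 -1.  ]
pos [411.1 312.6 304.3] rpy [-3.122 -0.051  0.097] gap 55.7 F [1.4 0.6 1.9] clk 5.2
tool shift units [-1.93 19.97  2.48] turn units [-0.5  -0.42 11.42]
```

View pics/w3.png

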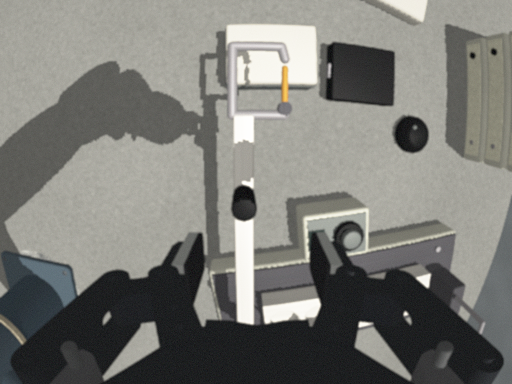

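Emit:
servo_tool(
  commands=[
    {"dx":0,"dy":0.5,"dz":0,"wx":-0.5,"wy":-0.4,"wz":0,"fingers":0.3},
    {"dx":-0.1,"dy":1,"dz":0,"wx":0,"wy":0,"wz":0,"fingers":0.3},
    {"dx":-0.1,"dy":1,"dz":0,"wx":0,"wy":0,"wz":0,"fingers":0.3},
    {"dx":-0.1,"dy":1,"dz":0,"wx":0,"wy":0,"wz":0,"fingers":0.3},
    {"dx":-0.1,"dy":1,"dz":0,"wx":0,"wy":0,"wz":0,"fingers":0.3},
    {"dx":-0.1,"dy":1,"dz":0,"wx":0,"wy":0,"wz":0,"fingers":0.3},
    {"dx":-0.1,"dy":1,"dz":0,"wx":0,"wy":0,"wz":0,"fingers":0.3},
    {"dx":-0.1,"dy":1,"dz":0,"wx":0,"wy":0,"wz":0,"fingers":0.3},
    {"dx":-0.1,"dy":1,"dz":0,"wx":0,"wy":0,"wz":0,"fingers":0.3},
    {"dx":-0.1,"dy":1,"dz":0,"wx":0,"wy":0,"wz":0,"fingers":0.3},
  ],
)

```text
clock: 6.03
ee_pos: [423.9, 68.2, 308.8]
orientation: [3.119, -0.023, 0.091]
ft_force: [0.8, -0.5, -0.5]
finger_gap: 55.2
```

Emit:
servo_tool(
  commands=[
    {"dx":-0.1,"dy":1,"dz":0,"wx":0,"wy":0,"wz":0,"fingers":0.3},
    {"dx":-0.1,"dy":1,"dz":0,"wx":0,"wy":0,"wz":0,"fingers":0.3},
    {"dx":-0.1,"dy":1,"dz":0,"wx":0,"wy":0,"wz":0,"fingers":0.3},
    {"dx":-0.1,"dy":1,"dz":0,"wx":0,"wy":0,"wz":0,"fingers":0.3},
    {"dx":0,"dy":0,"dz":0,"wx":0,"wy":0,"wz":1,"fingers":0.3},
    {"dx":0,"dy":0,"dz":0,"wx":0,"wy":0,"wz":1,"fingers":0.3},
    {"dx":0,"dy":0,"dz":0,"wx":0,"wy":0,"wz":1,"fingers":0.3},
    {"dx":0,"dy":0,"dz":0,"wx":0,"wy":0,"wz":1,"fingers":0.3},
    {"dx":0,"dy":0,"dz":0,"wx":0,"wy":0,"wz":1,"fingers":0.3},
    {"dx":0,"dy":0,"dz":0,"wx":0,"wy":0,"wz":1,"fingers":0.3},
  ],
)

```text
clock: 6.87
ee_pos: [431.0, -51.2, 311.7]
orientation: [3.134, -0.042, -0.484]
ft_force: [-0.2, 0.1, 0.2]
finger_gap: 55.5
```

Emit:
servo_tool(
  commands=[
    {"dx":0,"dy":0,"dz":0,"wx":0,"wy":0,"wz":1,"fingers":0.3},
    {"dx":0,"dy":0,"dz":0,"wx":0,"wy":0,"wz":1,"fingers":0.3},
    {"dx":0,"dy":0,"dz":0,"wx":0,"wy":0,"wz":1,"fingers":0.3},
    {"dx":0,"dy":0,"dz":0,"wx":0,"wy":0,"wz":1,"fingers":0.3},
    {"dx":0,"dy":0,"dz":0,"wx":0,"wy":0,"wz":1,"fingers":0.3},
    {"dx":0,"dy":0,"dz":0,"wx":0,"wy":0,"wz":1,"fingers":0.3},
    {"dx":0,"dy":0,"dz":0,"wx":0,"wy":0,"wz":1,"fingers":0.3},
    {"dx":0,"dy":0,"dz":0,"wx":0,"wy":0,"wz":1,"fingers":0.3},
    {"dx":0,"dy":0,"dz":0,"wx":0,"wy":0,"wz":1,"fingers":0.3},
    {"dx":0,"dy":0,"dz":0,"wx":0,"wy":0,"wz":1,"fingers":0.3},
  ],
)

```text
clock: 7.7
ee_pos: [439.9, -59.0, 312.2]
orientation: [-3.107, -0.036, -1.42]
ft_force: [0.3, 0.1, -0.8]
finger_gap: 55.6
```

```bash
python3 -c "
from h import *
plan(414.8,-187.4,200,-1.36)
shot('wrist','w4')
print(wproj([414.8,-187.4,100]))"
```

```text
pos [439.9 -59.  312.2] rpy [-3.107 -0.036 -1.42 ] gap 55.6 F [ 0.3  0.1 -0.8] clk 7.7
tool shift units [4.77 1.92 4.6 ] turn units [-0.38 -0.42 -0.69]
[346.96989307 209.26611903]
```

View pics/w4.png

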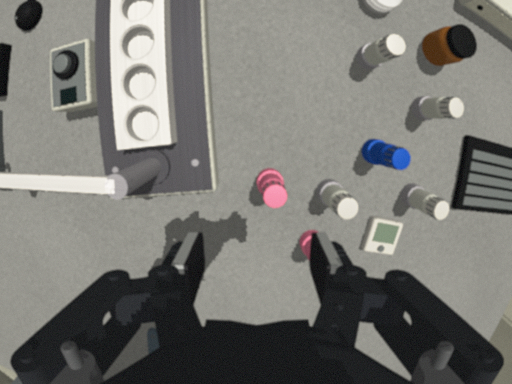

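```bash
python3 -c "
from h import *
for uv in [(346,209),(395,44),(454,107),(437,209)]: print(wpix(uv,100).round(1))
crop('wrist',250,10,480,260,3,'w4c')
"
```

```text
[ 415. -186.  100.]
[ 638.2 -215.8  100. ]
[ 580.2 -324.2  100. ]
[ 432.4 -331.   100. ]
```

View pics/w4c.png

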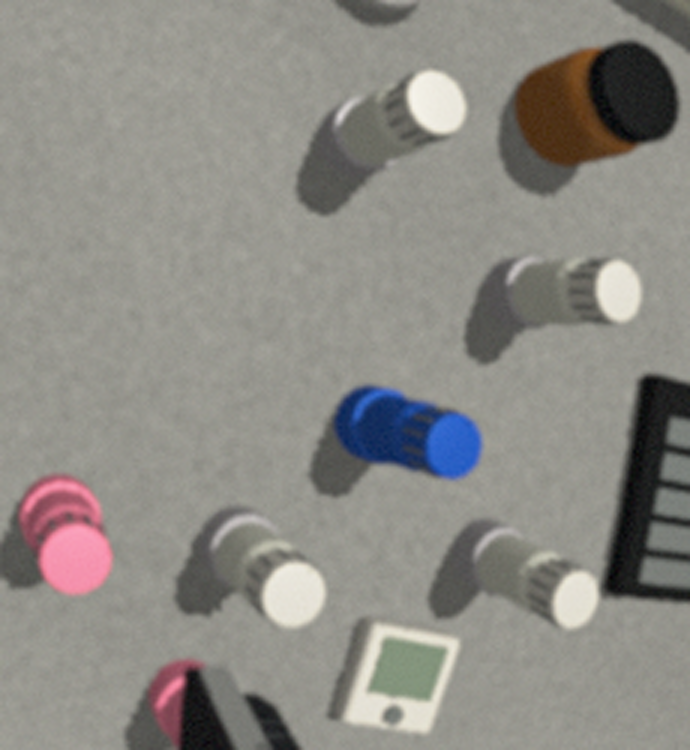

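Emit:
servo_tool(
  commands=[
    {"dx":0.4,"dy":0.1,"dz":0.1,"wx":-0.4,"wy":-0.4,"wz":-0.7,"fingers":0.3},
    {"dx":0.9,"dy":0.3,"dz":0.5,"wx":0,"wy":0,"wz":0,"fingers":0.3},
    {"dx":1,"dy":0.4,"dz":0.7,"wx":0,"wy":0,"wz":0,"fingers":0.3},
    {"dx":1,"dy":0.4,"dz":0.7,"wx":0,"wy":0,"wz":0,"fingers":0.3},
    {"dx":0.8,"dy":0.3,"dz":0.7,"wx":0,"wy":0,"wz":0,"fingers":0.3},
    {"dx":0.4,"dy":0.2,"dz":0.5,"wx":0,"wy":0,"wz":0,"fingers":0.3},
    {"dx":0,"dy":0,"dz":0,"wx":0,"wy":0,"wz":0,"fingers":0.3},
  ],
)

```text
clock: 8.38
ee_pos: [427.1, -185.9, 230.9]
orientation: [-3.138, -0.003, -1.333]
ft_force: [-0.1, -0.1, -0.6]
finger_gap: 55.5
```

```bash
python3 -c "
from h import *
plan(414.8,-187.4,135,-1.36)
shot('wrist','w5')
print(wproj([414.8,-187.4,100]))"
```

```text
pos [ 427.1 -185.9  230.9] rpy [-3.138e+00 -3.000e-03 -1.333e+00] gap 55.5 F [-0.1 -0.1 -0.6] clk 8.38
tool shift units [-0.07  0.5   3.83] turn units [-0.04 -0.04  0.31]
[255.29807303 200.80810541]
```

View pics/w5.png

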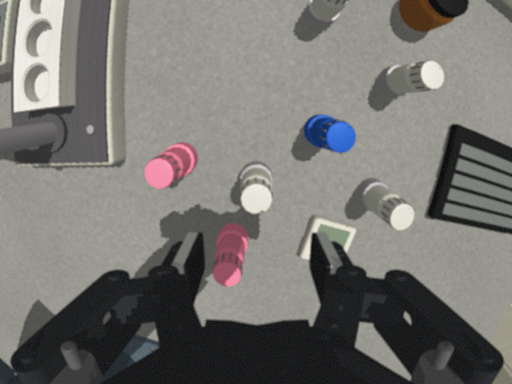

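Emit:
servo_tool(
  commands=[
    {"dx":0,"dy":0.4,"dz":0.5,"wx":0,"wy":0,"wz":0.3,"fingers":0.3},
    {"dx":0,"dy":0.1,"dz":1,"wx":0,"wy":0,"wz":0,"fingers":0.3},
    {"dx":0,"dy":0,"dz":1,"wx":0,"wy":0,"wz":0,"fingers":0.3},
    {"dx":0,"dy":0,"dz":1,"wx":0,"wy":0,"wz":0,"fingers":0.3},
    {"dx":0,"dy":0,"dz":0.3,"wx":0,"wy":0,"wz":0,"fingers":0.3},
  ],
)

```text
clock: 8.85
ee_pos: [422.2, -188.9, 143.6]
orientation: [-3.123, -0.013, -1.353]
ft_force: [-1.0, 0.8, 0.3]
finger_gap: 55.5
```

```bash
python3 -c "
from h import *
plan(415.5,-187,43,-1.36)
shot('wrist','w6')"
```

```text
pos [ 422.2 -188.9  143.6] rpy [-3.123 -0.013 -1.353] gap 55.5 F [-1.   0.8  0.3] clk 8.85
tool shift units [-0.19  0.32  4.02] turn units [-0.21 -0.15  0.08]
```

View pics/w6.png

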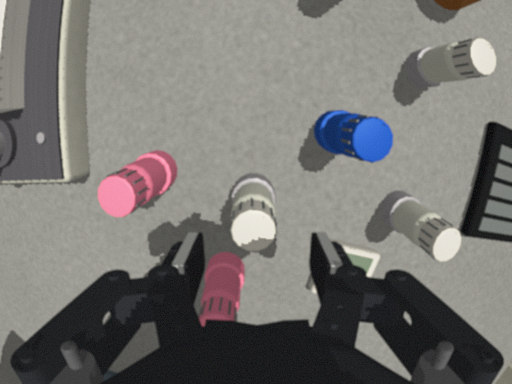

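Emit:
servo_tool(
  commands=[
    {"dx":-0.2,"dy":0.3,"dz":0.3,"wx":-0.2,"wy":-0.1,"wz":0.1,"fingers":0.3},
    {"dx":0,"dy":0.1,"dz":0.8,"wx":0,"wy":0,"wz":0,"fingers":0.3},
    {"dx":0,"dy":0,"dz":0.9,"wx":0,"wy":0,"wz":0,"fingers":0.3},
    {"dx":0,"dy":0,"dz":0.9,"wx":0,"wy":0,"wz":0,"fingers":0.3},
    {"dx":0,"dy":0,"dz":0.9,"wx":0,"wy":0,"wz":0,"fingers":0.3},
    {"dx":0,"dy":0,"dz":0.2,"wx":0,"wy":0,"wz":0,"fingers":0.3},
  ],
)

```text
clock: 9.4
ee_pos: [418.9, -188.2, 53.1]
orientation: [-3.13, -0.016, -1.357]
ft_force: [-0.5, 0.5, 0.3]
finger_gap: 55.7
```

```bash
python3 -c "
from h import *
plan(415.5,-187,43,-1.36)"
```

```text
pos [ 418.9 -188.2   53.1] rpy [-3.13  -0.016 -1.357] gap 55.7 F [-0.5  0.5  0.3] clk 9.4
tool shift units [-0.08  0.13  0.4 ] turn units [-0.14 -0.18  0.03]
```

Emit:
servo_tool(
  commands=[
    {"dx":0,"dy":0.1,"dz":0.4,"wx":-0.1,"wy":-0.2,"wz":0,"fingers":0.3},
    {"dx":0,"dy":0,"dz":0,"wx":0,"wy":0,"wz":0,"fingers":-1},
    {"dx":0,"dy":0,"dz":0,"wx":0,"wy":0,"wz":0,"fingers":-1},
    {"dx":0,"dy":0,"dz":0,"wx":0,"wy":0,"wz":0,"fingers":-1},
    {"dx":0,"dy":0,"dz":0,"wx":0,"wy":0,"wz":0,"fingers":-1},
    {"dx":0,"dy":0,"dz":0,"wx":0,"wy":0,"wz":0,"fingers":-1},
  ],
)

```text
clock: 9.9
ee_pos: [419.3, -189.9, 48.0]
orientation: [-3.136, 0.0, -1.356]
ft_force: [1.4, 0.9, -2.5]
finger_gap: 32.8
```

```bash
python3 -c "
from h import *
plan(415.5,-187,43,-1.36)"
```

```text
pos [ 419.3 -189.9   48. ] rpy [-3.136  0.    -1.356] gap 32.8 F [ 1.4  0.9 -2.5] clk 9.9
tool shift units [-0.15  0.13  0.2 ] turn units [-0.07  0.    0.05]
```

Emit:
servo_tool(
  commands=[
    {"dx":0,"dy":0,"dz":-0.6,"wx":0,"wy":0,"wz":0,"fingers":-1},
    {"dx":0,"dy":0,"dz":-1,"wx":0,"wy":0,"wz":0,"fingers":-1},
    {"dx":0,"dy":0,"dz":-1,"wx":0,"wy":0,"wz":0,"fingers":-1},
    {"dx":0,"dy":0,"dz":-1,"wx":0,"wy":0,"wz":0,"fingers":-1},
    {"dx":0,"dy":0,"dz":-1,"wx":0,"wy":0,"wz":0,"fingers":-1},
    {"dx":0,"dy":0,"dz":-1,"wx":0,"wy":0,"wz":0,"fingers":-1},
    {"dx":0,"dy":0,"dz":-1,"wx":0,"wy":0,"wz":0,"fingers":-1},
    {"dx":0,"dy":0,"dz":0,"wx":0,"wy":0,"wz":0,"fingers":-1},
  ],
)

```text
clock: 10.57
ee_pos: [415.6, -188.6, 218.5]
orientation: [-3.141, 0.005, -1.356]
ft_force: [-0.1, -0.1, -0.9]
finger_gap: 32.5
```

```bash
python3 -c "
from h import *
plan(642,122,210,-1.362)
shot('wrist','w7')
R,t,s=Rw()
for d in (0,-4,4): print(wproj(t+R@np.array([0,d,-52])))"
```

```text
pos [ 415.6 -188.6  218.5] rpy [-3.141  0.005 -1.356] gap 32.5 F [-0.1 -0.1 -0.9] clk 10.57
tool shift units [-10.21 -11.49   0.4 ] turn units [-0.01  0.05  0.07]
[257.33409446 321.20702457]
[257.3477467  312.61981208]
[257.32063894 329.38827011]
```

View pics/w7.png

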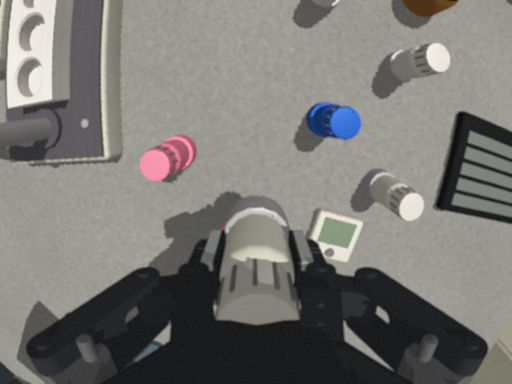

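```bash
cat >> h.py <<'E'
def tproj(q):
    R,t,s=Rw(); return wproj(t+R@np.array(q,float))
E
python3 -c "
from h import *
crop('wrist',200,180,320,330,5,'w7c')
for d in (0,-4,4): print(d,tproj([0,d-20,48]),tproj([0,d-20,22]),tproj([0,d-15,-26]))"
```

```text
0 [256.86861801 190.24060666] [256.9484365  202.82582285] [257.17298379 250.92673057]
-4 [256.86990753 184.12265155] [256.95061104 195.8515385 ] [257.17975666 242.04271236]
4 [256.86729221 196.28984449] [256.94619874 209.69627736] [257.16610794 259.54689574]
```

View pics/w7c.png

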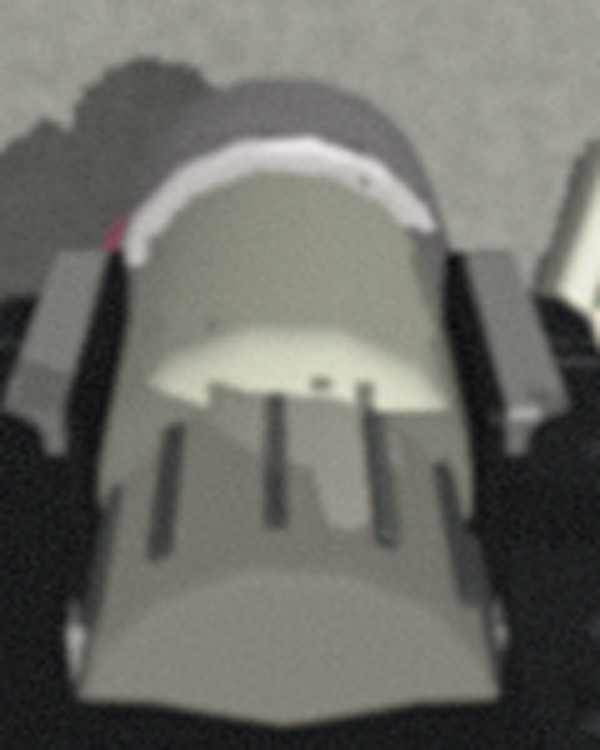

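Emit:
servo_tool(
  commands=[
    {"dx":-0.4,"dy":-0.5,"dz":0,"wx":0,"wy":0,"wz":0,"fingers":-1},
    {"dx":-0.8,"dy":-0.9,"dz":0,"wx":0,"wy":0,"wz":0,"fingers":-1},
    {"dx":-0.8,"dy":-0.9,"dz":0,"wx":0,"wy":0,"wz":0,"fingers":-1},
    {"dx":-0.8,"dy":-0.9,"dz":0,"wx":0,"wy":0,"wz":0,"fingers":-1},
    {"dx":-0.8,"dy":-0.9,"dz":0,"wx":0,"wy":0,"wz":0,"fingers":-1},
    {"dx":-0.8,"dy":-0.9,"dz":0,"wx":0,"wy":0,"wz":0,"fingers":-1},
    {"dx":-0.8,"dy":-0.9,"dz":0,"wx":0,"wy":0,"wz":0,"fingers":-1},
    {"dx":-0.8,"dy":-0.9,"dz":0,"wx":0,"wy":0,"wz":0,"fingers":-1},
    {"dx":-0.8,"dy":-0.9,"dz":0,"wx":0,"wy":0,"wz":0,"fingers":-1},
    {"dx":-0.8,"dy":-0.9,"dz":0,"wx":0,"wy":0,"wz":0,"fingers":-1},
  ],
)

```text
clock: 11.5
ee_pos: [578.4, 50.1, 188.2]
orientation: [3.102, 0.02, -1.369]
ft_force: [0.7, 0.1, -1.9]
finger_gap: 32.7
```

```bash
python3 -c "
from h import *
plan(645.4,122.7,205,-1.362)"
```

```text
pos [578.4  50.1 188.2] rpy [ 3.102  0.02  -1.369] gap 32.7 F [ 0.7  0.1 -1.9] clk 11.5
tool shift units [-2.32 -3.18 -0.75] turn units [ 0.45  0.24 -0.08]
```

Emit:
servo_tool(
  commands=[
    {"dx":-0.6,"dy":-0.8,"dz":-0.5,"wx":0.4,"wy":0.2,"wz":-0.1,"fingers":-1},
    {"dx":-0.7,"dy":-0.9,"dz":-0.3,"wx":0,"wy":0,"wz":0,"fingers":-1},
    {"dx":-0.6,"dy":-0.9,"dz":0,"wx":0,"wy":0,"wz":0,"fingers":-1},
    {"dx":-0.3,"dy":-0.4,"dz":0,"wx":0,"wy":0,"wz":0,"fingers":-1},
    {"dx":0,"dy":0,"dz":0,"wx":0,"wy":0,"wz":0,"fingers":-1},
    {"dx":0,"dy":0,"dz":0,"wx":0,"wy":0,"wz":0,"fingers":-1},
  ],
)

```text
clock: 12.0
ee_pos: [637.4, 129.8, 185.5]
orientation: [3.109, 0.01, -1.351]
ft_force: [0.3, -0.8, -3.0]
finger_gap: 33.0
```

```bash
python3 -c "
from h import *
plan(645.4,122.7,160,-1.362)
shot('wrist','w8')
for p in [(642,122),(590.4,110.7),(694,133)]: print(wproj([*p,85]))
print(tproj([0,3.5-20,48]))"
```

```text
pos [637.4 129.8 185.5] rpy [ 3.109  0.01  -1.351] gap 33.0 F [ 0.3 -0.8 -3. ] clk 12.0
tool shift units [ 0.36 -0.28  1.01] turn units [0.37 0.11 0.12]
[268.51117364 189.13727047]
[267.44420708 246.69789148]
[269.85779164 123.48145714]
[256.86591377 195.57493244]
```

View pics/w8.png

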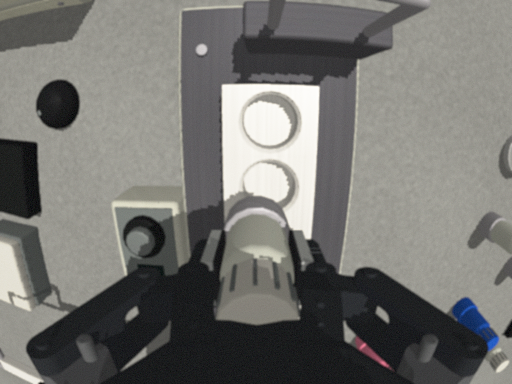

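Emit:
servo_tool(
  commands=[
    {"dx":0.3,"dy":-0.3,"dz":0,"wx":0.4,"wy":0.1,"wz":0.1,"fingers":-1},
    {"dx":0.1,"dy":-0.1,"dz":0.2,"wx":0,"wy":0,"wz":0,"fingers":-1},
    {"dx":0,"dy":0,"dz":0.2,"wx":0,"wy":0,"wz":0,"fingers":-1},
  ],
)

```text
clock: 12.3
ee_pos: [646.5, 119.6, 171.7]
orientation: [3.138, 0.001, -1.362]
ft_force: [-0.3, 1.3, -2.4]
finger_gap: 33.1
```

```bash
python3 -c "
from h import *
plan(645.4,122.7,150,-1.362)"
```

```text
pos [646.5 119.6 171.7] rpy [ 3.138e+00  1.000e-03 -1.362e+00] gap 33.1 F [-0.3  1.3 -2.4] clk 12.3
tool shift units [-0.13  0.01  0.87] turn units [ 0.04  0.01 -0.01]
```

Emit:
servo_tool(
  commands=[
    {"dx":-0.1,"dy":0,"dz":0.5,"wx":0,"wy":0,"wz":0,"fingers":-1},
    {"dx":0,"dy":0,"dz":0.4,"wx":0,"wy":0,"wz":0,"fingers":-1},
    {"dx":0,"dy":0,"dz":0.1,"wx":0,"wy":0,"wz":0,"fingers":-1},
  ],
)

```text
clock: 12.55
ee_pos: [643.5, 119.3, 143.7]
orientation: [3.133, 0.001, -1.366]
ft_force: [-0.8, 0.0, -2.1]
finger_gap: 32.8
```

```bash
python3 -c "
from h import *
plan(645.4,122.7,108,-1.362)
shot('wrist','w9')
crop('wrist',180,100,340,330,3,'w9c')
print(wproj([642,122,85]))
print(tproj([0,3.5-20,48]))"
```

```text
pos [643.5 119.3 143.7] rpy [ 3.133e+00  1.000e-03 -1.366e+00] gap 32.8 F [-0.8  0.  -2.1] clk 12.55
tool shift units [-0.11 -0.11  1.43] turn units [ 0.1   0.02 -0.04]
[253.00428455 214.72010985]
[256.88748174 195.54018297]
```

View pics/w9c.png

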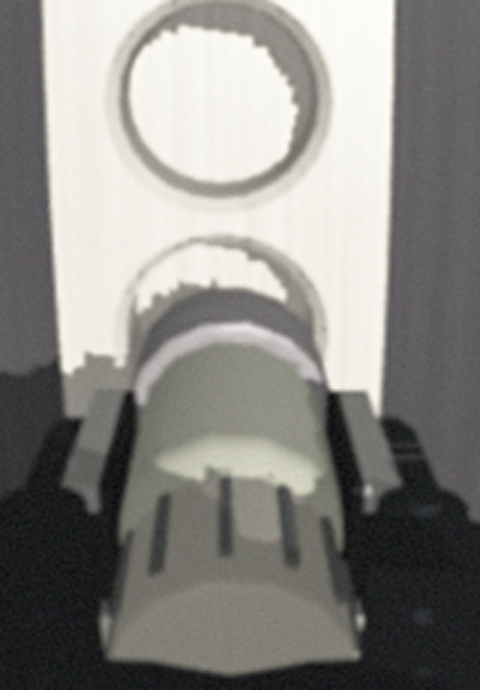

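Emit:
servo_tool(
  commands=[
    {"dx":-0.1,"dy":-0.12,"dz":0.2,"wx":0.1,"wy":0,"wz":0,"fingers":-1},
    {"dx":0,"dy":0,"dz":0.1,"wx":0,"wy":0,"wz":0,"fingers":-1},
  ],
)

```text
clock: 12.82
ee_pos: [647.0, 122.5, 137.9]
orientation: [-3.138, 0.001, -1.366]
ft_force: [-1.1, 0.3, -1.5]
finger_gap: 33.0
```

```bash
python3 -c "
from h import *
plan(645.4,122.7,108,-1.362)"
```

```text
pos [647.  122.5 137.9] rpy [-3.138e+00  1.000e-03 -1.366e+00] gap 33.0 F [-1.1  0.3 -1.5] clk 12.82
tool shift units [-0.02  0.06  1.2 ] turn units [-0.04  0.02 -0.05]
```

Emit:
servo_tool(
  commands=[
    {"dx":0,"dy":0.05,"dz":0.4,"wx":0,"wy":0,"wz":0,"fingers":-1},
    {"dx":0,"dy":0,"dz":0.4,"wx":0,"wy":0,"wz":0,"fingers":-1},
    {"dx":0,"dy":0,"dz":0.3,"wx":0,"wy":0,"wz":0,"fingers":-1},
  ],
)

```text
clock: 13.07
ee_pos: [646.6, 122.4, 121.6]
orientation: [-3.13, -0.001, -1.366]
ft_force: [-3.8, -0.9, -3.6]
finger_gap: 32.4
```

```bash
python3 -c "
from h import *
plan(645.4,122.7,108,-1.362)"
```

```text
pos [646.6 122.4 121.6] rpy [-3.130e+00 -1.000e-03 -1.366e+00] gap 32.4 F [-3.8 -0.9 -3.6] clk 13.07
tool shift units [-0.02  0.05  0.54] turn units [-0.14 -0.01 -0.04]
```

Emit:
servo_tool(
  commands=[
    {"dx":0,"dy":0.08,"dz":0.3,"wx":-0.1,"wy":0,"wz":0,"fingers":-1},
    {"dx":0,"dy":0.05,"dz":0.3,"wx":0,"wy":0,"wz":0,"fingers":-1},
    {"dx":0,"dy":0,"dz":0.2,"wx":0,"wy":0,"wz":0,"fingers":-1},
    {"dx":0,"dy":0,"dz":0.1,"wx":0,"wy":0,"wz":0,"fingers":-1},
  ],
)

```text
clock: 13.4
ee_pos: [644.6, 122.5, 104.5]
orientation: [-3.131, -0.001, -1.365]
ft_force: [-7.0, -1.8, 12.6]
finger_gap: 32.5
```

```bash
python3 -c "
from h import *
plan(645.4,122.7,108,-1.362)"
```

```text
pos [644.6 122.5 104.5] rpy [-3.131e+00 -1.000e-03 -1.365e+00] gap 32.5 F [-7.  -1.8 12.6] clk 13.4
tool shift units [-0.   -0.03 -0.14] turn units [-0.12 -0.01 -0.03]
```

Emit:
servo_tool(
  commands=[
    {"dx":0,"dy":0,"dz":-0.1,"wx":0,"wy":0,"wz":0,"fingers":0.3},
    {"dx":0,"dy":0,"dz":0,"wx":0,"wy":0,"wz":0,"fingers":0.3},
    {"dx":0,"dy":0,"dz":0,"wx":0,"wy":0,"wz":0,"fingers":0.3},
    {"dx":0,"dy":0,"dz":-0.5,"wx":0,"wy":0,"wz":0,"fingers":0.3},
    {"dx":0,"dy":0,"dz":-1,"wx":0,"wy":0,"wz":0,"fingers":0.3},
    {"dx":0,"dy":0,"dz":-1,"wx":0,"wy":0,"wz":0,"fingers":0.3},
    {"dx":0,"dy":0,"dz":-1,"wx":0,"wy":0,"wz":0,"fingers":0.3},
    {"dx":0,"dy":0,"dz":-1,"wx":0,"wy":0,"wz":0,"fingers":0.3},
  ],
)

```text
clock: 14.07
ee_pos: [640.2, 122.3, 214.2]
orientation: [3.138, 0.001, -1.365]
ft_force: [-0.2, 0.4, -0.2]
finger_gap: 55.7
```

```bash
python3 -c "
from h import *
plan(637.8,-216,205,-1.362)
shot('wrist','w10')
print(wproj([642.0,122,160]))"
```

```text
pos [640.2 122.3 214.2] rpy [ 3.138e+00  1.000e-03 -1.365e+00] gap 55.7 F [-0.2  0.4 -0.2] clk 14.07
tool shift units [13.23  2.86  0.37] turn units [ 0.04  0.01 -0.03]
[257.27796888 214.45569702]
```

View pics/w10.png

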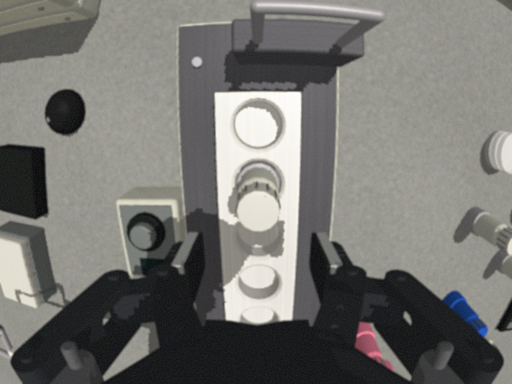

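Emit:
servo_tool(
  commands=[
    {"dx":1,"dy":0.2,"dz":-0.2,"wx":0,"wy":0,"wz":0,"fingers":0.3},
    {"dx":1,"dy":0.2,"dz":0,"wx":0,"wy":0,"wz":0,"fingers":0.3},
    {"dx":1,"dy":0.2,"dz":0,"wx":0,"wy":0,"wz":0,"fingers":0.3},
    {"dx":1,"dy":0.2,"dz":0,"wx":0,"wy":0,"wz":0,"fingers":0.3},
    {"dx":1,"dy":0.2,"dz":0,"wx":0,"wy":0,"wz":0,"fingers":0.3},
    {"dx":1,"dy":0.2,"dz":0,"wx":0,"wy":0,"wz":0,"fingers":0.3},
    {"dx":1,"dy":0.2,"dz":0,"wx":0,"wy":0,"wz":0,"fingers":0.3},
    {"dx":1,"dy":0.2,"dz":0,"wx":0,"wy":0,"wz":0,"fingers":0.3},
    {"dx":1,"dy":0.2,"dz":0,"wx":0,"wy":0,"wz":0,"fingers":0.3},
    {"dx":1,"dy":0.2,"dz":0,"wx":0,"wy":0,"wz":0,"fingers":0.3},
  ],
)

```text
clock: 14.95
ee_pos: [652.4, -136.1, 236.2]
orientation: [-3.114, -0.003, -1.353]
ft_force: [0.4, -0.0, -0.1]
finger_gap: 55.5
```

```bash
python3 -c "
from h import *
plan(637.8,-216,190,-1.362)
shot('wrist','w11')
print(wproj([637.8,-216,100]))"
```

```text
pos [ 652.4 -136.1  236.2] rpy [-3.114e+00 -3.000e-03 -1.353e+00] gap 55.5 F [ 0.4 -0.  -0.1] clk 14.95
tool shift units [2.99 1.31 1.82] turn units [-0.32 -0.03  0.11]
[325.81711461 218.81682525]
```

View pics/w11.png

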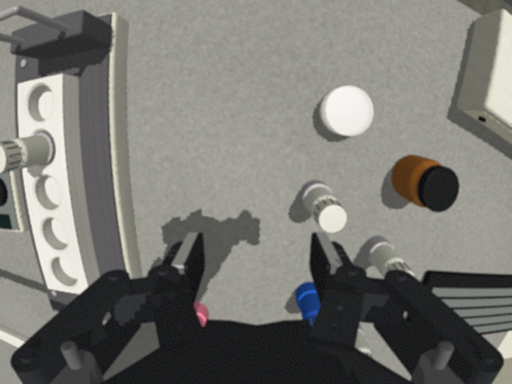

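```bash
python3 -c "
from h import *
print(wpix((330.5,217),100))
plan(638,-219,135,-1.362)"
```

```text
[ 640.567609   -220.18650672  100.        ]
pos [ 652.2 -142.1  235.7] rpy [-3.115 -0.007 -1.358] gap 55.6 F [ 0.2 -2.9 -0.3] clk 15.0
tool shift units [2.86 1.31 4.02] turn units [-0.31 -0.08  0.05]
```

Emit:
servo_tool(
  commands=[
    {"dx":0.7,"dy":0.3,"dz":0.3,"wx":-0.3,"wy":0,"wz":0.1,"fingers":0.3},
    {"dx":1,"dy":0.5,"dz":0.6,"wx":0,"wy":0,"wz":0,"fingers":0.3},
    {"dx":0.9,"dy":0.4,"dz":0.6,"wx":0,"wy":0,"wz":0,"fingers":0.3},
    {"dx":0.4,"dy":0.1,"dz":0.4,"wx":0,"wy":0,"wz":0,"fingers":0.3},
    {"dx":0,"dy":0,"dz":0.2,"wx":0,"wy":0,"wz":0,"fingers":0.3},
  ],
)

```text
clock: 15.42
ee_pos: [638.2, -229.1, 184.9]
orientation: [-3.134, -0.011, -1.371]
ft_force: [-0.6, -0.2, 1.0]
finger_gap: 55.8
```

```bash
python3 -c "
from h import *
plan(638,-219,135,-1.362)
shot('wrist','w12')
print(wproj([638,-219,100]))"
```

```text
pos [ 638.2 -229.1  184.9] rpy [-3.134 -0.011 -1.371] gap 55.8 F [-0.6 -0.2  1. ] clk 15.42
tool shift units [-0.42 -0.06  1.99] turn units [-0.08 -0.13 -0.1 ]
[244.48751608 201.02221745]
```

View pics/w12.png

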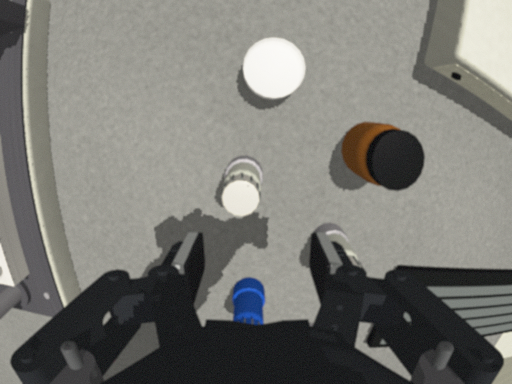

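```bash
python3 -c "
from h import *
p=wpix((240.5,197),100); print(p)
plan(p[0],p[1],44,-1.362)"
```

```text
[ 640.55905718 -215.40414975  100.        ]
pos [ 637.8 -227.9  183.9] rpy [-3.136 -0.01  -1.37 ] gap 55.4 F [ 0.3  0.2 -0.6] clk 15.47
tool shift units [-0.52 -0.18  5.59] turn units [-0.06 -0.11 -0.09]
```

Emit:
servo_tool(
  commands=[
    {"dx":-0.4,"dy":-0.1,"dz":0.4,"wx":0,"wy":-0.1,"wz":-0.1,"fingers":0.3},
    {"dx":-0.1,"dy":0,"dz":0.8,"wx":0,"wy":0,"wz":0,"fingers":0.3},
    {"dx":0,"dy":0,"dz":0.6,"wx":0,"wy":0,"wz":0,"fingers":0.3},
    {"dx":0,"dy":0,"dz":0,"wx":0,"wy":0,"wz":0,"fingers":0.3},
  ],
)

```text
clock: 15.8
ee_pos: [640.6, -209.6, 140.2]
orientation: [-3.131, 0.0, -1.357]
ft_force: [-0.3, -0.0, -0.7]
finger_gap: 55.4
```

```bash
python3 -c "
from h import *
plan(639.5,-215.5,44,-1.362)"
```

```text
pos [ 640.6 -209.6  140.2] rpy [-3.131  0.    -1.357] gap 55.4 F [-0.3 -0.  -0.7] clk 15.8
tool shift units [0.22 0.13 3.85] turn units [-0.12  0.01  0.05]
```

Emit:
servo_tool(
  commands=[
    {"dx":0.15,"dy":0.1,"dz":0.4,"wx":-0.1,"wy":0,"wz":0,"fingers":0.3},
    {"dx":0,"dy":0,"dz":0.8,"wx":0,"wy":0,"wz":0,"fingers":0.3},
    {"dx":0,"dy":0,"dz":0.8,"wx":0,"wy":0,"wz":0,"fingers":0.3},
    {"dx":0,"dy":0,"dz":0.8,"wx":0,"wy":0,"wz":0,"fingers":0.3},
    {"dx":0,"dy":0,"dz":0.4,"wx":0,"wy":0,"wz":0,"fingers":0.3},
    {"dx":0,"dy":0,"dz":0.1,"wx":0,"wy":0,"wz":0,"fingers":0.3},
  ],
)

```text
clock: 16.3
ee_pos: [645.3, -209.8, 62.5]
orientation: [-3.13, -0.006, -1.35]
ft_force: [-0.0, 0.5, 0.1]
finger_gap: 55.6
```

```bash
python3 -c "
from h import *
plan(639.5,-215.5,44,-1.362)
shot('wrist','w13')
"
```

```text
pos [ 645.3 -209.8   62.5] rpy [-3.13  -0.006 -1.35 ] gap 55.6 F [-0.   0.5  0.1] clk 16.3
tool shift units [0.17 0.29 0.74] turn units [-0.13 -0.06  0.14]
```

View pics/w13.png

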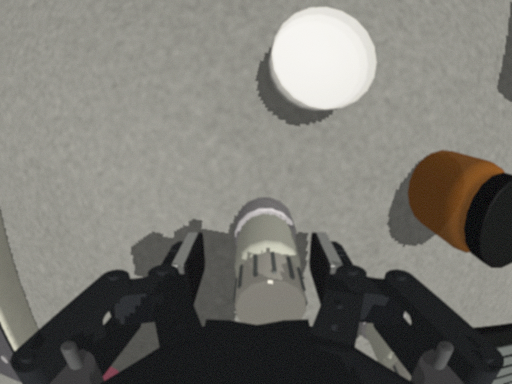

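Emit:
servo_tool(
  commands=[
    {"dx":0.17,"dy":0.25,"dz":0.3,"wx":-0.1,"wy":0,"wz":0.1,"fingers":0.3},
    {"dx":0,"dy":0.05,"dz":0.4,"wx":0,"wy":0,"wz":0,"fingers":0.3},
    {"dx":0,"dy":0,"dz":0.1,"wx":0,"wy":0,"wz":0,"fingers":-1},
    {"dx":0,"dy":0,"dz":0,"wx":0,"wy":0,"wz":0,"fingers":-1},
    {"dx":0,"dy":0,"dz":0,"wx":0,"wy":0,"wz":0,"fingers":-1},
    {"dx":0,"dy":0,"dz":0,"wx":0,"wy":0,"wz":0,"fingers":-1},
    {"dx":0,"dy":0,"dz":0,"wx":0,"wy":0,"wz":0,"fingers":-1},
  ],
)

```text
clock: 16.93
ee_pos: [640.9, -217.3, 45.6]
orientation: [-3.135, -0.009, -1.359]
ft_force: [0.6, -1.4, -2.0]
finger_gap: 32.7
```

```bash
python3 -c "
from h import *
plan(639.5,-215.5,44,-1.362)
"
```

```text
pos [ 640.9 -217.3   45.6] rpy [-3.135 -0.009 -1.359] gap 32.7 F [ 0.6 -1.4 -2. ] clk 16.93
tool shift units [-0.08  0.04  0.06] turn units [-0.08 -0.1   0.03]
```

Lift.

Emit:
servo_tool(
  commands=[
    {"dx":0,"dy":0,"dz":-0.6,"wx":0,"wy":0,"wz":0,"fingers":-1},
    {"dx":0,"dy":0,"dz":-1,"wx":0,"wy":0,"wz":0,"fingers":-1},
    {"dx":0,"dy":0,"dz":-1,"wx":0,"wy":0,"wz":0,"fingers":-1},
    {"dx":0,"dy":0,"dz":-1,"wx":0,"wy":0,"wz":0,"fingers":-1},
    {"dx":0,"dy":0,"dz":-1,"wx":0,"wy":0,"wz":0,"fingers":-1},
    {"dx":0,"dy":0,"dz":-1,"wx":0,"wy":0,"wz":0,"fingers":-1},
    {"dx":0,"dy":0,"dz":-1,"wx":0,"wy":0,"wz":0,"fingers":-1},
    {"dx":0,"dy":0,"dz":0,"wx":0,"wy":0,"wz":0,"fingers":-1},
  ],
)

```text
clock: 17.6
ee_pos: [636.0, -214.4, 211.0]
orientation: [3.137, -0.001, -1.359]
ft_force: [0.7, -0.7, -0.4]
finger_gap: 32.8
```

```bash
python3 -c "
from h import *
plan(592,111,190,-1.362)
crop('wrist',200,180,320,330,5,'w14c')
for d in (0,-4,4): print(d,tproj([0,d-20,46]),tproj([0,d-20,20]))"
```

```text
pos [ 636.  -214.4  211. ] rpy [ 3.137e+00 -1.000e-03 -1.359e+00] gap 32.8 F [ 0.7 -0.7 -0.4] clk 17.6
tool shift units [-13.1   -1.02   0.82] turn units [ 0.05 -0.01  0.03]
0 [256.89103659 191.09014915] [256.97523625 203.95492427]
-4 [256.89245746 184.91329419] [256.97762704 196.90615779]
4 [256.88957389 197.19619434] [256.97277422 210.89628977]
```

View pics/w14c.png

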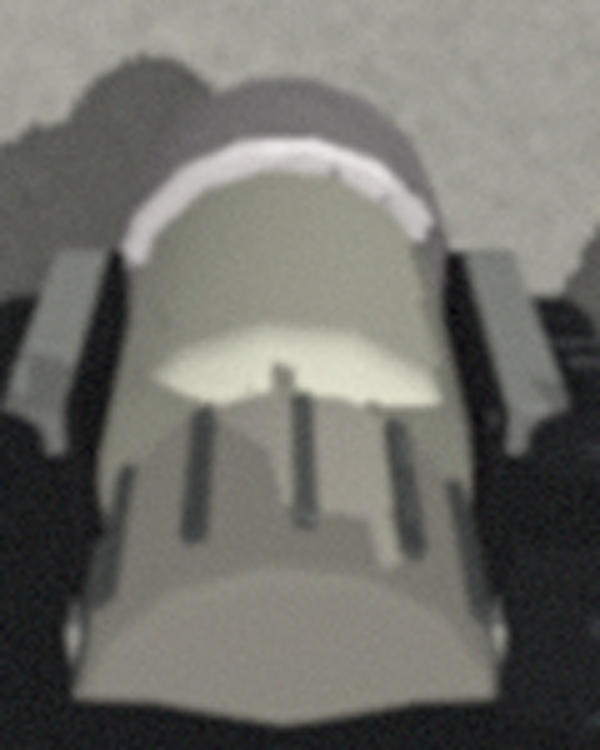

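Emit:
servo_tool(
  commands=[
    {"dx":-0.6,"dy":0,"dz":0,"wx":0,"wy":0,"wz":0,"fingers":-1},
    {"dx":-1,"dy":-0.1,"dz":0,"wx":0,"wy":0,"wz":0,"fingers":-1},
    {"dx":-1,"dy":-0.1,"dz":0,"wx":0,"wy":0,"wz":0,"fingers":-1},
    {"dx":-1,"dy":-0.1,"dz":0,"wx":0,"wy":0,"wz":0,"fingers":-1},
    {"dx":-1,"dy":-0.1,"dz":0,"wx":0,"wy":0,"wz":0,"fingers":-1},
    {"dx":-1,"dy":-0.1,"dz":0,"wx":0,"wy":0,"wz":0,"fingers":-1},
    {"dx":-1,"dy":-0.1,"dz":0,"wx":0,"wy":0,"wz":0,"fingers":-1},
    {"dx":-1,"dy":-0.1,"dz":0,"wx":0,"wy":0,"wz":0,"fingers":-1},
    {"dx":-1,"dy":-0.1,"dz":0,"wx":0,"wy":0,"wz":0,"fingers":-1},
    {"dx":-1,"dy":-0.1,"dz":0,"wx":0,"wy":0,"wz":0,"fingers":-1},
  ],
)

```text
clock: 18.48
ee_pos: [600.0, 29.0, 186.4]
orientation: [3.11, 0.008, -1.371]
ft_force: [0.8, 0.0, -1.8]
finger_gap: 32.8
```

```bash
python3 -c "
from h import *
plan(590.5,111.3,190,-1.362)"
```

```text
pos [600.   29.  186.4] rpy [ 3.11   0.008 -1.371] gap 32.8 F [ 0.8  0.  -1.8] clk 18.48
tool shift units [-3.3  -0.28 -0.13] turn units [ 0.36  0.09 -0.1 ]
```

Emit:
servo_tool(
  commands=[
    {"dx":-0.7,"dy":0,"dz":-0.2,"wx":0.3,"wy":0.1,"wz":-0.1,"fingers":-1},
    {"dx":-0.8,"dy":0,"dz":-0.1,"wx":0,"wy":0,"wz":0,"fingers":-1},
    {"dx":-0.7,"dy":0,"dz":0,"wx":0,"wy":0,"wz":0,"fingers":-1},
    {"dx":-0.3,"dy":0,"dz":0,"wx":0,"wy":0,"wz":0,"fingers":-1},
    {"dx":0,"dy":0,"dz":0,"wx":0,"wy":0,"wz":0,"fingers":-1},
    {"dx":0,"dy":0,"dz":0,"wx":0,"wy":0,"wz":0,"fingers":-1},
  ],
)

```text
clock: 18.98
ee_pos: [579.2, 98.9, 180.4]
orientation: [3.118, 0.004, -1.353]
ft_force: [0.4, -0.5, -1.3]
finger_gap: 32.8
```

```bash
python3 -c "
from h import *
plan(590.5,111.3,150,-1.362)"
```

```text
pos [579.2  98.9 180.4] rpy [ 3.118  0.004 -1.353] gap 32.8 F [ 0.4 -0.5 -1.3] clk 18.98
tool shift units [-0.38 -0.58  1.2 ] turn units [0.27 0.05 0.1 ]
```

Emit:
servo_tool(
  commands=[
    {"dx":-0.3,"dy":-0.4,"dz":0,"wx":0.3,"wy":0.05,"wz":0.1,"fingers":-1},
    {"dx":-0.1,"dy":-0.2,"dz":0.2,"wx":0,"wy":0,"wz":0,"fingers":-1},
    {"dx":0,"dy":0,"dz":0.3,"wx":0,"wy":0,"wz":0,"fingers":-1},
    {"dx":0,"dy":0,"dz":0.3,"wx":0,"wy":0,"wz":0,"fingers":-1},
    {"dx":0,"dy":0,"dz":0,"wx":0,"wy":0,"wz":0,"fingers":-1},
  ],
)

```text
clock: 19.4
ee_pos: [592.2, 106.7, 154.7]
orientation: [3.139, -0.003, -1.367]
ft_force: [-1.2, 0.6, -3.4]
finger_gap: 32.7
```

```bash
python3 -c "
from h import *
plan(590.5,111.3,105,-1.362)"
```

```text
pos [592.2 106.7 154.7] rpy [ 3.139e+00 -3.000e-03 -1.367e+00] gap 32.7 F [-1.2  0.6 -3.4] clk 19.4
tool shift units [-0.2   0.02  1.99] turn units [ 0.03 -0.03 -0.06]
```

Emit:
servo_tool(
  commands=[
    {"dx":-0.17,"dy":0,"dz":0.3,"wx":0,"wy":0,"wz":0,"fingers":-1},
    {"dx":0,"dy":0,"dz":0.3,"wx":0,"wy":0,"wz":0,"fingers":-1},
    {"dx":0,"dy":0,"dz":0,"wx":0,"wy":0,"wz":0,"fingers":-1},
  ],
)

```text
clock: 19.65
ee_pos: [590.6, 109.2, 136.7]
orientation: [3.135, -0.003, -1.37]
ft_force: [0.2, -0.1, -2.8]
finger_gap: 32.7
```

```bash
python3 -c "
from h import *
plan(590.5,111.3,105,-1.362)
crop('wrist',180,100,340,330,3,'w15c')"
```

```text
pos [590.6 109.2 136.7] rpy [ 3.135e+00 -3.000e-03 -1.370e+00] gap 32.7 F [ 0.2 -0.1 -2.8] clk 19.65
tool shift units [-0.09 -0.02  1.27] turn units [ 0.07 -0.03 -0.09]
```

View pics/w15c.png

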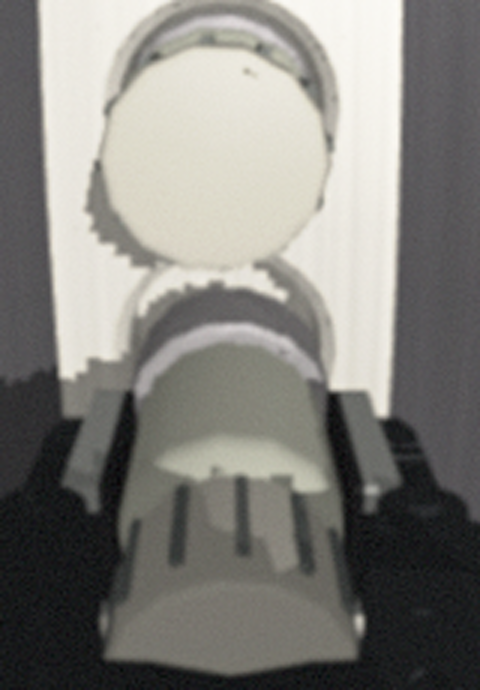

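Emit:
servo_tool(
  commands=[
    {"dx":-0.07,"dy":0,"dz":0.4,"wx":0.05,"wy":0,"wz":-0.05,"fingers":-1},
    {"dx":0,"dy":0,"dz":0.4,"wx":0,"wy":0,"wz":0,"fingers":-1},
    {"dx":0,"dy":0,"dz":0.3,"wx":0,"wy":0,"wz":0,"fingers":-1},
  ],
)

```text
clock: 19.95
ee_pos: [592.2, 110.9, 111.5]
orientation: [-3.138, -0.004, -1.365]
ft_force: [-0.0, 0.1, -2.1]
finger_gap: 32.6
```

```bash
python3 -c "
from h import *
plan(590.5,111.3,105,-1.362)"
```

```text
pos [592.2 110.9 111.5] rpy [-3.138 -0.004 -1.365] gap 32.6 F [-0.   0.1 -2.1] clk 19.95
tool shift units [-0.03  0.06  0.26] turn units [-0.05 -0.04 -0.04]
```

Emit:
servo_tool(
  commands=[
    {"dx":0,"dy":0.03,"dz":0.2,"wx":0,"wy":0,"wz":0,"fingers":-1},
    {"dx":0,"dy":0,"dz":0.2,"wx":0,"wy":0,"wz":0,"fingers":-1},
    {"dx":0,"dy":0,"dz":0.1,"wx":0,"wy":0,"wz":0,"fingers":-1},
  ],
)

```text
clock: 20.2
ee_pos: [591.9, 111.3, 105.1]
orientation: [-3.133, -0.003, -1.365]
ft_force: [-0.3, -0.3, -0.5]
finger_gap: 32.7
```

```bash
python3 -c "
from h import *
plan(590.5,111.3,105,-1.362)"
```

```text
pos [591.9 111.3 105.1] rpy [-3.133e+00 -3.000e-03 -1.365e+00] gap 32.7 F [-0.3 -0.3 -0.5] clk 20.2
tool shift units [-0.01  0.06  0.  ] turn units [-0.1  -0.03 -0.03]
```

Emit:
servo_tool(
  commands=[
    {"dx":0,"dy":0,"dz":0.2,"wx":0,"wy":0,"wz":0,"fingers":-1},
    {"dx":0,"dy":0,"dz":0.1,"wx":0,"wy":0,"wz":0,"fingers":-1},
  ],
)

```text
clock: 20.37
ee_pos: [593.0, 111.4, 105.2]
orientation: [-3.127, -0.004, -1.364]
ft_force: [-0.2, -0.1, -1.7]
finger_gap: 33.0
```

Emit:
servo_tool(
  commands=[
    {"dx":0,"dy":0,"dz":0.2,"wx":-0.15,"wy":0,"wz":0,"fingers":-1},
    {"dx":0,"dy":0,"dz":0.2,"wx":0,"wy":0,"wz":0,"fingers":-1},
  ],
)

```text
clock: 20.53
ee_pos: [593.9, 111.6, 105.0]
orientation: [-3.134, -0.005, -1.364]
ft_force: [-8.9, -1.5, 18.6]
finger_gap: 32.7
```

Firm floor contact (18.6 N). Release and rise.

Emit:
servo_tool(
  commands=[
    {"dx":0,"dy":0,"dz":-0.1,"wx":0,"wy":0,"wz":0,"fingers":0.3},
    {"dx":0,"dy":0,"dz":0,"wx":0,"wy":0,"wz":0,"fingers":0.3},
    {"dx":0,"dy":0,"dz":0,"wx":0,"wy":0,"wz":0,"fingers":0.3},
    {"dx":0,"dy":0,"dz":-0.5,"wx":0,"wy":0,"wz":0,"fingers":0.3},
    {"dx":0,"dy":0,"dz":-1,"wx":0,"wy":0,"wz":0,"fingers":0.3},
    {"dx":0,"dy":0,"dz":-1,"wx":0,"wy":0,"wz":0,"fingers":0.3},
    {"dx":0,"dy":0,"dz":-1,"wx":0,"wy":0,"wz":0,"fingers":0.3},
    {"dx":0,"dy":0,"dz":-1,"wx":0,"wy":0,"wz":0,"fingers":0.3},
  ],
)

```text
clock: 21.2
ee_pos: [589.6, 111.3, 216.9]
orientation: [3.135, -0.003, -1.364]
ft_force: [0.8, 0.4, 0.4]
finger_gap: 55.5
```

```bash
python3 -c "
from h import *
plan(580.5,-326,205,-1.362)
shot('wrist','w16')"
```

```text
pos [589.6 111.3 216.9] rpy [ 3.135e+00 -3.000e-03 -1.364e+00] gap 55.5 F [0.8 0.4 0.4] clk 21.2
tool shift units [17.05  3.94  0.56] turn units [ 0.07 -0.04 -0.03]
```

View pics/w16.png

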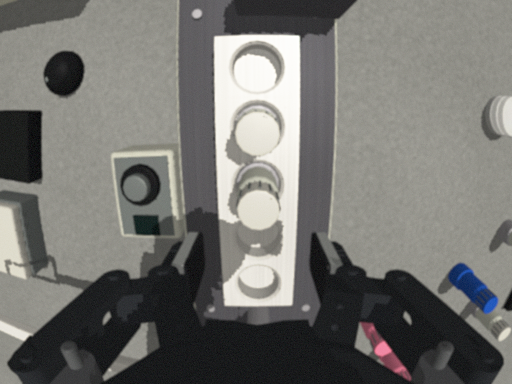

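Emit:
servo_tool(
  commands=[
    {"dx":1,"dy":0.2,"dz":-0.2,"wx":0,"wy":0,"wz":0,"fingers":0.3},
    {"dx":1,"dy":0.2,"dz":0,"wx":0,"wy":0,"wz":0,"fingers":0.3},
    {"dx":1,"dy":0.2,"dz":0,"wx":0,"wy":0,"wz":0,"fingers":0.3},
    {"dx":1,"dy":0.2,"dz":0,"wx":0,"wy":0,"wz":0,"fingers":0.3},
    {"dx":1,"dy":0.2,"dz":0,"wx":0,"wy":0,"wz":0,"fingers":0.3},
    {"dx":1,"dy":0.2,"dz":0,"wx":0,"wy":0,"wz":0,"fingers":0.3},
    {"dx":1,"dy":0.2,"dz":0,"wx":0,"wy":0,"wz":0,"fingers":0.3},
    {"dx":1,"dy":0.2,"dz":0,"wx":0,"wy":0,"wz":0,"fingers":0.3},
    {"dx":1,"dy":0.2,"dz":0,"wx":0,"wy":0,"wz":0,"fingers":0.3},
    {"dx":1,"dy":0.2,"dz":0,"wx":0,"wy":0,"wz":0,"fingers":0.3},
  ],
)

```text
clock: 22.08
ee_pos: [600.4, -148.1, 236.0]
orientation: [-3.124, -0.006, -1.353]
ft_force: [1.1, -1.0, -0.2]
finger_gap: 55.8
```

```bash
python3 -c "
from h import *
plan(580.5,-326,190,-1.362)"
```

```text
pos [ 600.4 -148.1  236. ] rpy [-3.124 -0.006 -1.353] gap 55.8 F [ 1.1 -1.  -0.2] clk 22.08
tool shift units [6.76 2.35 1.84] turn units [-0.21 -0.07  0.1 ]
```

Emit:
servo_tool(
  commands=[
    {"dx":1,"dy":0.3,"dz":0.2,"wx":-0.2,"wy":-0.1,"wz":0.1,"fingers":0.3},
    {"dx":1,"dy":0.4,"dz":0.3,"wx":0,"wy":0,"wz":0,"fingers":0.3},
    {"dx":1,"dy":0.4,"dz":0.3,"wx":0,"wy":0,"wz":0,"fingers":0.3},
    {"dx":1,"dy":0.4,"dz":0.3,"wx":0,"wy":0,"wz":0,"fingers":0.3},
    {"dx":1,"dy":0.4,"dz":0.3,"wx":0,"wy":0,"wz":0,"fingers":0.3},
    {"dx":0.8,"dy":0.3,"dz":0.3,"wx":0,"wy":0,"wz":0,"fingers":0.3},
    {"dx":0.2,"dy":0,"dz":0.1,"wx":0,"wy":0,"wz":0,"fingers":0.3},
    {"dx":0,"dy":0,"dz":0,"wx":0,"wy":0,"wz":0,"fingers":0.3},
  ],
)

```text
clock: 22.75
ee_pos: [576.9, -320.9, 187.2]
orientation: [-3.14, 0.001, -1.369]
ft_force: [-0.3, 0.6, 0.5]
finger_gap: 55.5
```

```bash
python3 -c "
from h import *
plan(580.5,-326,140,-1.362)
shot('wrist','w17')
print(wproj([580.5,-326,100]))"
```

```text
pos [ 576.9 -320.9  187.2] rpy [-3.140e+00  1.000e-03 -1.369e+00] gap 55.5 F [-0.3  0.6  0.5] clk 22.75
tool shift units [ 0.23 -0.1   1.89] turn units [-0.01  0.01 -0.08]
[264.95286284 198.54952331]
```

View pics/w17.png

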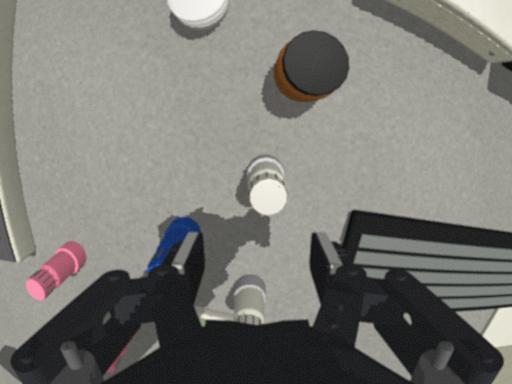

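```bash
python3 -c "
from h import *
p=wpix((268.3,196),100); print(p, wpix((348,214),40),wpix((342,270),40), 'b4 cap', wpix((250,325),100))
plan(p[0],p[1],44,-1.362)"
```

```text
[ 583.04153507 -328.1132606   100.        ] [ 563.64490248 -419.65007013   40.        ] [ 498.03641064 -434.0294886    40.        ] b4 cap [ 453.50293844 -338.92249768  100.        ]
pos [ 576.8 -320.4  187.2] rpy [-3.141e+00  1.000e-03 -1.369e+00] gap 55.6 F [-0.2 -0.8 -0.2] clk 22.8
tool shift units [ 0.36 -0.18  5.73] turn units [-0.01  0.01 -0.08]
```

Emit:
servo_tool(
  commands=[
    {"dx":0.3,"dy":-0.1,"dz":0.4,"wx":0,"wy":0,"wz":-0.1,"fingers":0.3},
    {"dx":0,"dy":0,"dz":0.7,"wx":0,"wy":0,"wz":0,"fingers":0.3},
    {"dx":0,"dy":0,"dz":0.6,"wx":0,"wy":0,"wz":0,"fingers":0.3},
    {"dx":0,"dy":0,"dz":0,"wx":0,"wy":0,"wz":0,"fingers":0.3},
  ],
)

```text
clock: 23.13
ee_pos: [584.9, -324.6, 145.6]
orientation: [-3.136, -0.002, -1.353]
ft_force: [-0.8, 0.7, -1.4]
finger_gap: 55.4
```

```bash
python3 -c "
from h import *
plan(582,-327.5,44,-1.362)"
```

```text
pos [ 584.9 -324.6  145.6] rpy [-3.136e+00 -2.000e-03 -1.353e+00] gap 55.4 F [-0.8  0.7 -1.4] clk 23.13
tool shift units [0.08 0.16 4.06] turn units [-0.07 -0.02  0.1 ]
```

Emit:
servo_tool(
  commands=[
    {"dx":0.08,"dy":0.2,"dz":0.4,"wx":-0.1,"wy":0,"wz":0.1,"fingers":0.3},
    {"dx":0,"dy":0.05,"dz":0.8,"wx":0,"wy":0,"wz":0,"fingers":0.3},
    {"dx":0,"dy":0.05,"dz":0.8,"wx":0,"wy":0,"wz":0,"fingers":0.3},
    {"dx":0,"dy":0.05,"dz":0.8,"wx":0,"wy":0,"wz":0,"fingers":0.3},
    {"dx":0,"dy":0,"dz":0.6,"wx":0,"wy":0,"wz":0,"fingers":0.3},
    {"dx":0,"dy":0,"dz":0.2,"wx":0,"wy":0,"wz":0,"fingers":0.3},
  ],
)

```text
clock: 23.63
ee_pos: [581.5, -326.6, 57.1]
orientation: [-3.139, -0.01, -1.355]
ft_force: [-0.4, -0.2, -0.3]
finger_gap: 55.5
```

```bash
python3 -c "
from h import *
plan(582,-327.5,44,-1.362)"
```

```text
pos [ 581.5 -326.6   57.1] rpy [-3.139 -0.01  -1.355] gap 55.5 F [-0.4 -0.2 -0.3] clk 23.63
tool shift units [ 0.03 -0.01  0.53] turn units [-0.03 -0.11  0.08]
```

Emit:
servo_tool(
  commands=[
    {"dx":0.03,"dy":0,"dz":0.3,"wx":0,"wy":-0.1,"wz":0,"fingers":0.3},
    {"dx":0,"dy":0,"dz":0.2,"wx":0,"wy":0,"wz":0,"fingers":0.3},
    {"dx":0,"dy":0,"dz":0,"wx":0,"wy":0,"wz":0,"fingers":-1},
    {"dx":0,"dy":0,"dz":0,"wx":0,"wy":0,"wz":0,"fingers":-1},
    {"dx":0,"dy":0,"dz":0,"wx":0,"wy":0,"wz":0,"fingers":-1},
    {"dx":0,"dy":0,"dz":0,"wx":0,"wy":0,"wz":0,"fingers":-1},
    {"dx":0,"dy":0,"dz":0,"wx":0,"wy":0,"wz":0,"fingers":-1},
  ],
)

```text
clock: 24.22
ee_pos: [583.1, -327.3, 45.6]
orientation: [-3.138, -0.002, -1.353]
ft_force: [0.1, -0.1, -3.0]
finger_gap: 32.7
```

Emit:
servo_tool(
  commands=[
    {"dx":0,"dy":0,"dz":-0.6,"wx":0,"wy":0,"wz":0,"fingers":-1},
    {"dx":0,"dy":0,"dz":-1,"wx":0,"wy":0,"wz":0,"fingers":-1},
    {"dx":0,"dy":0,"dz":-1,"wx":0,"wy":0,"wz":0,"fingers":-1},
    {"dx":0,"dy":0,"dz":-1,"wx":0,"wy":0,"wz":0,"fingers":-1},
    {"dx":0,"dy":0,"dz":-1,"wx":0,"wy":0,"wz":0,"fingers":-1},
    {"dx":0,"dy":0,"dz":-1,"wx":0,"wy":0,"wz":0,"fingers":-1},
    {"dx":0,"dy":0,"dz":-1,"wx":0,"wy":0,"wz":0,"fingers":-1},
    {"dx":0,"dy":0,"dz":0,"wx":0,"wy":0,"wz":0,"fingers":-1},
  ],
)

```text
clock: 24.88
ee_pos: [579.6, -325.1, 212.7]
orientation: [3.138, 0.006, -1.353]
ft_force: [1.3, -0.0, -0.5]
finger_gap: 32.8
```

```bash
python3 -c "
from h import *
plan(538,100,190,-1.362)
crop('wrist',200,180,320,330,5,'w18c')
for d in (0,-4,4): print(d,tproj([0,d-20,46]),tproj([0,d-20,20]))"
```

```text
pos [ 579.6 -325.1  212.7] rpy [ 3.138  0.006 -1.353] gap 32.8 F [ 1.3 -0.  -0.5] clk 24.88
tool shift units [-16.96  -2.05   1.01] turn units [0.04 0.07 0.1 ]
0 [256.87435309 191.0913271 ] [256.95598598 203.95677992]
-4 [256.87568474 184.91441031] [256.95824392 196.90794084]
4 [256.87298329 197.19742982] [256.95366192 210.89821114]
```

View pics/w18c.png

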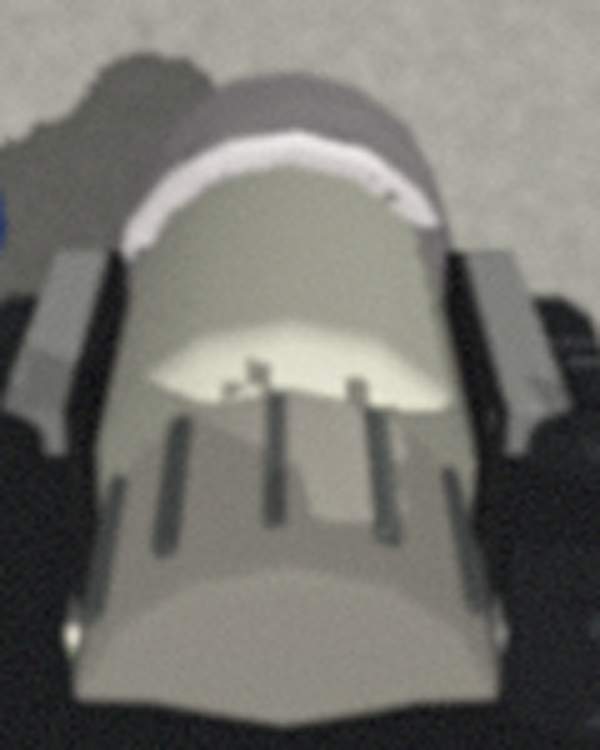

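Emit:
servo_tool(
  commands=[
    {"dx":-0.6,"dy":-0.1,"dz":-0.1,"wx":0,"wy":0,"wz":0,"fingers":-1},
    {"dx":-1,"dy":-0.1,"dz":0,"wx":0,"wy":0,"wz":0,"fingers":-1},
    {"dx":-1,"dy":-0.1,"dz":0,"wx":0,"wy":0,"wz":0,"fingers":-1},
    {"dx":-1,"dy":-0.1,"dz":0,"wx":0,"wy":0,"wz":0,"fingers":-1},
    {"dx":-1,"dy":-0.1,"dz":0,"wx":0,"wy":0,"wz":0,"fingers":-1},
    {"dx":-1,"dy":-0.1,"dz":0,"wx":0,"wy":0,"wz":0,"fingers":-1},
    {"dx":-1,"dy":-0.1,"dz":0,"wx":0,"wy":0,"wz":0,"fingers":-1},
    {"dx":-1,"dy":-0.1,"dz":0,"wx":0,"wy":0,"wz":0,"fingers":-1},
    {"dx":-1,"dy":-0.1,"dz":0,"wx":0,"wy":0,"wz":0,"fingers":-1},
    {"dx":-1,"dy":-0.1,"dz":0,"wx":0,"wy":0,"wz":0,"fingers":-1},
  ],
)

```text
clock: 25.77
ee_pos: [544.1, -79.2, 192.0]
orientation: [3.114, 0.021, -1.365]
ft_force: [-0.4, 0.1, -1.6]
finger_gap: 32.9
```

```bash
python3 -c "
from h import *
plan(538.7,99.8,190,-1.362)"
```

```text
pos [544.1 -79.2 192. ] rpy [ 3.114  0.021 -1.365] gap 32.9 F [-0.4  0.1 -1.6] clk 25.77
tool shift units [-7.05 -1.26  0.19] turn units [ 0.32  0.24 -0.03]
```

Emit:
servo_tool(
  commands=[
    {"dx":-0.9,"dy":-0.1,"dz":-0.2,"wx":0.3,"wy":0.2,"wz":0,"fingers":-1},
    {"dx":-1,"dy":-0.1,"dz":0,"wx":0,"wy":0,"wz":0,"fingers":-1},
    {"dx":-1,"dy":-0.1,"dz":0,"wx":0,"wy":0,"wz":0,"fingers":-1},
    {"dx":-1,"dy":-0.2,"dz":0,"wx":0,"wy":0,"wz":0,"fingers":-1},
    {"dx":-1,"dy":-0.2,"dz":0,"wx":0,"wy":0,"wz":0,"fingers":-1},
    {"dx":-0.8,"dy":-0.2,"dz":0,"wx":0,"wy":0,"wz":0,"fingers":-1},
    {"dx":-0.4,"dy":0,"dz":0,"wx":0,"wy":0,"wz":0,"fingers":-1},
    {"dx":0,"dy":0,"dz":0,"wx":0,"wy":0,"wz":0,"fingers":-1},
    {"dx":0,"dy":0,"dz":0,"wx":0,"wy":0,"wz":0,"fingers":-1},
  ],
)

```text
clock: 26.52
ee_pos: [522.2, 87.4, 177.7]
orientation: [3.113, 0.013, -1.358]
ft_force: [-0.2, -0.2, -1.8]
finger_gap: 32.9
```

```bash
python3 -c "
from h import *
plan(538.7,99.8,150,-1.362)"
```

```text
pos [522.2  87.4 177.7] rpy [ 3.113  0.013 -1.358] gap 32.9 F [-0.2 -0.2 -1.8] clk 26.52
tool shift units [-0.33 -0.78  1.09] turn units [0.32 0.14 0.05]
```

Emit:
servo_tool(
  commands=[
    {"dx":-0.2,"dy":-0.5,"dz":0,"wx":0.3,"wy":0.1,"wz":0.05,"fingers":-1},
    {"dx":-0.1,"dy":-0.25,"dz":0.1,"wx":0,"wy":0,"wz":0,"fingers":-1},
    {"dx":0,"dy":0,"dz":0.2,"wx":0,"wy":0,"wz":0,"fingers":-1},
    {"dx":0,"dy":0,"dz":0.3,"wx":0,"wy":0,"wz":0,"fingers":-1},
    {"dx":0,"dy":0,"dz":0,"wx":0,"wy":0,"wz":0,"fingers":-1},
  ],
)

```text
clock: 26.93
ee_pos: [538.3, 93.4, 158.2]
orientation: [3.134, 0.001, -1.368]
ft_force: [-0.6, 0.2, -3.0]
finger_gap: 32.6
```

```bash
python3 -c "
from h import *
plan(538.7,99.8,105,-1.362)"
```

```text
pos [538.3  93.4 158.2] rpy [ 3.134e+00  1.000e-03 -1.368e+00] gap 32.6 F [-0.6  0.2 -3. ] clk 26.93
tool shift units [-0.25 -0.08  2.13] turn units [ 0.09  0.01 -0.07]
```

Emit:
servo_tool(
  commands=[
    {"dx":-0.23,"dy":-0.05,"dz":0.3,"wx":0.05,"wy":0,"wz":-0.05,"fingers":-1},
    {"dx":0,"dy":0,"dz":0.4,"wx":0,"wy":0,"wz":0,"fingers":-1},
    {"dx":0,"dy":0,"dz":0.1,"wx":0,"wy":0,"wz":0,"fingers":-1},
  ],
)

```text
clock: 27.18
ee_pos: [538.1, 97.9, 136.1]
orientation: [3.137, 0.001, -1.366]
ft_force: [-1.2, -0.2, -1.9]
finger_gap: 32.8
```

```bash
python3 -c "
from h import *
plan(538.7,99.8,105,-1.362)
crop('wrist',180,100,340,330,3,'w19c')"
```

```text
pos [538.1  97.9 136.1] rpy [ 3.137e+00  1.000e-03 -1.366e+00] gap 32.8 F [-1.2 -0.2 -1.9] clk 27.18
tool shift units [-0.07 -0.04  1.24] turn units [ 0.05  0.01 -0.04]
```

View pics/w19c.png

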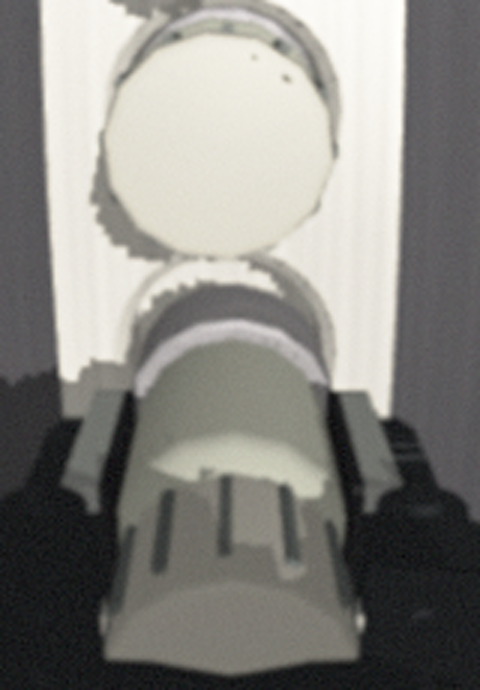

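Same picture as the previous good insertion; descend.

Emit:
servo_tool(
  commands=[
    {"dx":-0.05,"dy":-0.02,"dz":0.4,"wx":0.05,"wy":0,"wz":-0.05,"fingers":-1},
    {"dx":0,"dy":0,"dz":0.4,"wx":0,"wy":0,"wz":0,"fingers":-1},
    {"dx":0,"dy":0,"dz":0.3,"wx":0,"wy":0,"wz":0,"fingers":-1},
  ],
)

```text
clock: 27.48
ee_pos: [539.1, 99.3, 108.8]
orientation: [-3.139, 0.0, -1.361]
ft_force: [-0.1, 0.5, -2.7]
finger_gap: 32.9
```

```bash
python3 -c "
from h import *
plan(538.7,99.8,105,-1.362)"
```

```text
pos [539.1  99.3 108.8] rpy [-3.139  0.    -1.361] gap 32.9 F [-0.1  0.5 -2.7] clk 27.48
tool shift units [-0.02  0.01  0.15] turn units [-0.03  0.    0.01]
```

Emit:
servo_tool(
  commands=[
    {"dx":0,"dy":0,"dz":0.2,"wx":0,"wy":0,"wz":0,"fingers":-1},
    {"dx":0,"dy":0,"dz":0.2,"wx":0,"wy":0,"wz":0,"fingers":-1},
    {"dx":0,"dy":0,"dz":0.2,"wx":0,"wy":0,"wz":0,"fingers":-1},
  ],
)

```text
clock: 27.73
ee_pos: [538.8, 99.3, 104.1]
orientation: [-3.135, -0.001, -1.361]
ft_force: [-9.9, -1.4, 17.1]
finger_gap: 32.8
```

Emit:
servo_tool(
  commands=[
    {"dx":0,"dy":0,"dz":-0.05,"wx":0,"wy":0,"wz":0,"fingers":0.3},
    {"dx":0,"dy":0,"dz":0,"wx":0,"wy":0,"wz":0,"fingers":0.3},
    {"dx":0,"dy":0,"dz":0,"wx":0,"wy":0,"wz":0,"fingers":0.3},
    {"dx":0,"dy":0,"dz":-0.5,"wx":0,"wy":0,"wz":0,"fingers":0.3},
    {"dx":0,"dy":0,"dz":-1,"wx":0,"wy":0,"wz":0,"fingers":0.3},
    {"dx":0,"dy":0,"dz":-1,"wx":0,"wy":0,"wz":0,"fingers":0.3},
    {"dx":0,"dy":0,"dz":-1,"wx":0,"wy":0,"wz":0,"fingers":0.3},
    {"dx":0,"dy":0,"dz":-1,"wx":0,"wy":0,"wz":0,"fingers":0.3},
  ],
)

```text
clock: 28.4
ee_pos: [535.1, 99.0, 218.8]
orientation: [3.139, 0.0, -1.361]
ft_force: [0.9, 0.2, -0.3]
finger_gap: 55.7
```

```bash
python3 -c "
from h import *
plan(431.5,-336,205,-1.362)
shot('top','t4')"
```

```text
pos [535.1  99.  218.8] rpy [ 3.139  0.    -1.361] gap 55.7 F [ 0.9  0.2 -0.3] clk 28.4
tool shift units [16.16  7.67  0.57] turn units [0.03 0.   0.01]
```

View pics/t4.png

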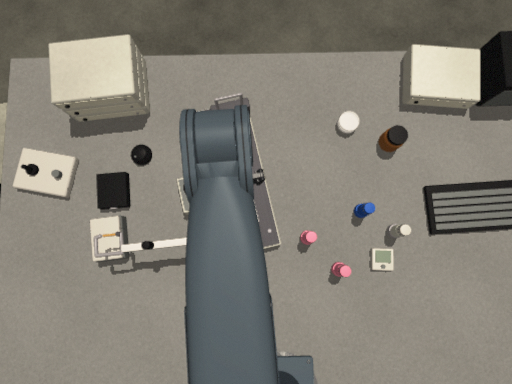

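Emit:
servo_tool(
  commands=[
    {"dx":1,"dy":0.4,"dz":-0.2,"wx":0,"wy":0,"wz":0,"fingers":0.3},
    {"dx":1,"dy":0.4,"dz":0,"wx":0,"wy":0,"wz":0,"fingers":0.3},
    {"dx":1,"dy":0.4,"dz":0,"wx":0,"wy":0,"wz":0,"fingers":0.3},
    {"dx":1,"dy":0.4,"dz":0,"wx":0,"wy":0,"wz":0,"fingers":0.3},
    {"dx":1,"dy":0.4,"dz":0,"wx":0,"wy":0,"wz":0,"fingers":0.3},
    {"dx":1,"dy":0.4,"dz":0,"wx":0,"wy":0,"wz":0,"fingers":0.3},
    {"dx":1,"dy":0.4,"dz":0,"wx":0,"wy":0,"wz":0,"fingers":0.3},
    {"dx":1,"dy":0.4,"dz":0,"wx":0,"wy":0,"wz":0,"fingers":0.3},
    {"dx":1,"dy":0.4,"dz":0,"wx":0,"wy":0,"wz":0,"fingers":0.3},
    {"dx":1,"dy":0.4,"dz":0,"wx":0,"wy":0,"wz":0,"fingers":0.3},
  ],
)

```text
clock: 29.28
ee_pos: [497.4, -172.6, 239.8]
orientation: [-3.116, -0.005, -1.349]
ft_force: [0.1, 0.3, 0.0]
finger_gap: 55.6
```

```bash
python3 -c "
from h import *
plan(431.5,-336,190,-1.362)"
```

```text
pos [ 497.4 -172.6  239.8] rpy [-3.116 -0.005 -1.349] gap 55.6 F [0.1 0.3 0. ] clk 29.28
tool shift units [5.79 4.06 1.92] turn units [-0.3  -0.06  0.15]
```

Emit:
servo_tool(
  commands=[
    {"dx":0.9,"dy":0.6,"dz":0.2,"wx":-0.3,"wy":0,"wz":0.1,"fingers":0.3},
    {"dx":0.9,"dy":0.7,"dz":0.3,"wx":0,"wy":0,"wz":0,"fingers":0.3},
    {"dx":0.9,"dy":0.7,"dz":0.3,"wx":0,"wy":0,"wz":0,"fingers":0.3},
    {"dx":0.9,"dy":0.7,"dz":0.3,"wx":0,"wy":0,"wz":0,"fingers":0.3},
    {"dx":0.9,"dy":0.6,"dz":0.3,"wx":0,"wy":0,"wz":0,"fingers":0.3},
    {"dx":0.6,"dy":0.4,"dz":0.3,"wx":0,"wy":0,"wz":0,"fingers":0.3},
    {"dx":0.1,"dy":0.1,"dz":0.1,"wx":0,"wy":0,"wz":0,"fingers":0.3},
    {"dx":0,"dy":0,"dz":0,"wx":0,"wy":0,"wz":0,"fingers":0.3},
  ],
)

```text
clock: 29.95
ee_pos: [428.8, -334.3, 196.3]
orientation: [-3.139, -0.011, -1.367]
ft_force: [-0.6, 0.2, -0.7]
finger_gap: 55.7
```

```bash
python3 -c "
from h import *
plan(431.5,-336,140,-1.362)
shot('wrist','w20')
print(wproj([431.5,-336,100]))"
```

```text
pos [ 428.8 -334.3  196.3] rpy [-3.139 -0.011 -1.367] gap 55.7 F [-0.6  0.2 -0.7] clk 29.95
tool shift units [ 0.07 -0.09  2.25] turn units [-0.03 -0.12 -0.05]
[258.62489326 196.0944556 ]
```

View pics/w20.png

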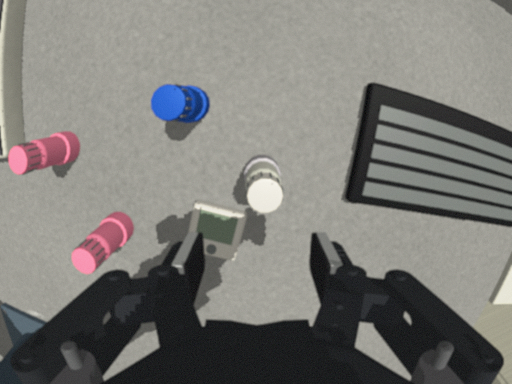

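```bash
python3 -c "
from h import *
p=wpix((264.5,194),100); print(p)
plan(p[0],p[1],44,-1.362)"
```

```text
[ 434.16999967 -340.28069285  100.        ]
pos [ 429.1 -333.9  196.5] rpy [-3.139 -0.011 -1.366] gap 55.7 F [-0.4 -0.3 -0.1] clk 30.0
tool shift units [ 0.22 -0.13  6.1 ] turn units [-0.03 -0.13 -0.04]
```

Emit:
servo_tool(
  commands=[
    {"dx":0.2,"dy":-0.05,"dz":0.4,"wx":0,"wy":-0.1,"wz":0,"fingers":0.3},
    {"dx":0,"dy":0,"dz":0.8,"wx":0,"wy":0,"wz":0,"fingers":0.3},
    {"dx":0,"dy":0,"dz":0.8,"wx":0,"wy":0,"wz":0,"fingers":0.3},
    {"dx":0,"dy":0,"dz":0,"wx":0,"wy":0,"wz":0,"fingers":0.3},
  ],
)

```text
clock: 30.33
ee_pos: [436.0, -337.5, 147.7]
orientation: [-3.133, -0.006, -1.361]
ft_force: [-0.6, -0.1, -0.8]
finger_gap: 55.7
```

```bash
python3 -c "
from h import *
plan(433,-340,44,-1.362)"
```

```text
pos [ 436.  -337.5  147.7] rpy [-3.133 -0.006 -1.361] gap 55.7 F [-0.6 -0.1 -0.8] clk 30.33
tool shift units [0.05 0.17 4.15] turn units [-0.09 -0.07  0.02]
```

Emit:
servo_tool(
  commands=[
    {"dx":0.06,"dy":0.2,"dz":0.4,"wx":-0.1,"wy":0,"wz":0,"fingers":0.3},
    {"dx":0,"dy":0.05,"dz":0.8,"wx":0,"wy":0,"wz":0,"fingers":0.3},
    {"dx":0,"dy":0.05,"dz":0.8,"wx":0,"wy":0,"wz":0,"fingers":0.3},
    {"dx":0,"dy":0.05,"dz":0.8,"wx":0,"wy":0,"wz":0,"fingers":0.3},
    {"dx":0,"dy":0,"dz":0.6,"wx":0,"wy":0,"wz":0,"fingers":0.3},
    {"dx":0,"dy":0,"dz":0.2,"wx":0,"wy":0,"wz":0,"fingers":0.3},
  ],
)

```text
clock: 30.83
ee_pos: [432.8, -341.3, 59.0]
orientation: [-3.139, -0.014, -1.352]
ft_force: [0.4, -0.1, -0.9]
finger_gap: 55.5
```

```bash
python3 -c "
from h import *
plan(433,-340,44,-1.362)"
```

```text
pos [ 432.8 -341.3   59. ] rpy [-3.139 -0.014 -1.352] gap 55.5 F [ 0.4 -0.1 -0.9] clk 30.83
tool shift units [-0.06 -0.02  0.6 ] turn units [-0.04 -0.16  0.11]
```

Emit:
servo_tool(
  commands=[
    {"dx":-0.03,"dy":0,"dz":0.35,"wx":0,"wy":-0.1,"wz":0.1,"fingers":0.3},
    {"dx":0,"dy":0,"dz":0.25,"wx":0,"wy":0,"wz":0,"fingers":0.3},
    {"dx":0,"dy":0,"dz":0,"wx":0,"wy":0,"wz":0,"fingers":-1},
    {"dx":0,"dy":0,"dz":0,"wx":0,"wy":0,"wz":0,"fingers":-1},
    {"dx":0,"dy":0,"dz":0,"wx":0,"wy":0,"wz":0,"fingers":-1},
    {"dx":0,"dy":0,"dz":0,"wx":0,"wy":0,"wz":0,"fingers":-1},
    {"dx":0,"dy":0,"dz":0,"wx":0,"wy":0,"wz":0,"fingers":-1},
  ],
)

```text
clock: 31.42
ee_pos: [433.9, -340.5, 44.2]
orientation: [-3.138, -0.005, -1.36]
ft_force: [0.6, -0.8, -3.0]
finger_gap: 32.9
```

Emit:
servo_tool(
  commands=[
    {"dx":0,"dy":0,"dz":-0.6,"wx":0,"wy":0,"wz":0,"fingers":-1},
    {"dx":0,"dy":0,"dz":-1,"wx":0,"wy":0,"wz":0,"fingers":-1},
    {"dx":0,"dy":0,"dz":-1,"wx":0,"wy":0,"wz":0,"fingers":-1},
    {"dx":0,"dy":0,"dz":-1,"wx":0,"wy":0,"wz":0,"fingers":-1},
    {"dx":0,"dy":0,"dz":-1,"wx":0,"wy":0,"wz":0,"fingers":-1},
    {"dx":0,"dy":0,"dz":-1,"wx":0,"wy":0,"wz":0,"fingers":-1},
    {"dx":0,"dy":0,"dz":-1,"wx":0,"wy":0,"wz":0,"fingers":-1},
    {"dx":0,"dy":0,"dz":-0.5,"wx":0,"wy":0,"wz":0,"fingers":-1},
    {"dx":0,"dy":0,"dz":0,"wx":0,"wy":0,"wz":0,"fingers":-1},
  ],
)

```text
clock: 32.17
ee_pos: [429.8, -336.8, 224.1]
orientation: [3.138, 0.007, -1.36]
ft_force: [1.5, -1.0, -2.5]
finger_gap: 33.0
```

```bash
python3 -c "
from h import *
plan(486,88.8,190,-1.362)
crop('wrist',200,180,320,330,5,'w21c')
"
```

```text
pos [ 429.8 -336.8  224.1] rpy [ 3.138  0.007 -1.36 ] gap 33.0 F [ 1.5 -1.  -2.5] clk 32.17
tool shift units [-16.17  -5.76   1.45] turn units [0.04 0.07 0.02]
```

View pics/w21c.png

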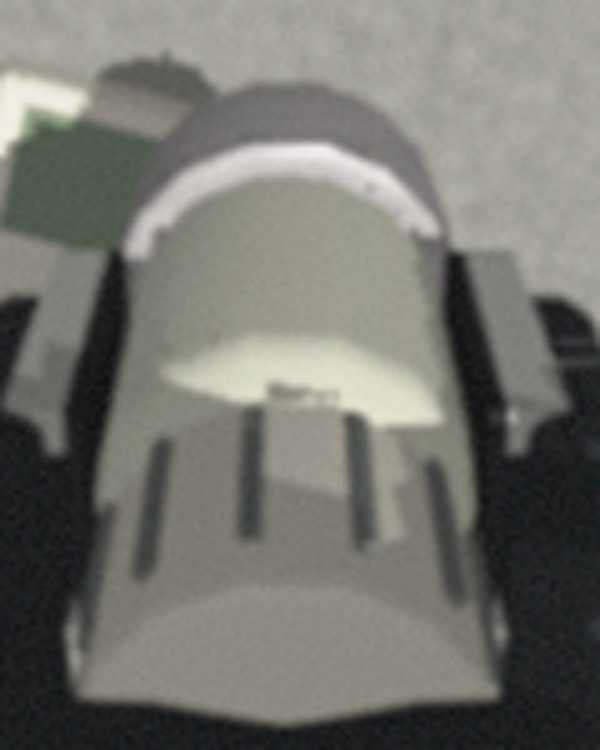

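Emit:
servo_tool(
  commands=[
    {"dx":-0.6,"dy":-0.4,"dz":0,"wx":0,"wy":0,"wz":0,"fingers":-1},
    {"dx":-1,"dy":-0.6,"dz":0,"wx":0,"wy":0,"wz":0,"fingers":-1},
    {"dx":-1,"dy":-0.6,"dz":0,"wx":0,"wy":0,"wz":0,"fingers":-1},
    {"dx":-1,"dy":-0.6,"dz":0,"wx":0,"wy":0,"wz":0,"fingers":-1},
    {"dx":-1,"dy":-0.6,"dz":0,"wx":0,"wy":0,"wz":0,"fingers":-1},
    {"dx":-1,"dy":-0.6,"dz":0,"wx":0,"wy":0,"wz":0,"fingers":-1},
    {"dx":-1,"dy":-0.6,"dz":0,"wx":0,"wy":0,"wz":0,"fingers":-1},
    {"dx":-1,"dy":-0.6,"dz":0,"wx":0,"wy":0,"wz":0,"fingers":-1},
    {"dx":-1,"dy":-0.6,"dz":0,"wx":0,"wy":0,"wz":0,"fingers":-1},
    {"dx":-1,"dy":-0.6,"dz":0,"wx":0,"wy":0,"wz":0,"fingers":-1},
  ],
)

```text
clock: 33.05
ee_pos: [517.5, -65.0, 204.1]
orientation: [3.115, 0.019, -1.375]
ft_force: [1.1, -1.3, -3.1]
finger_gap: 32.7
```

```bash
python3 -c "
from h import *
plan(487,88.6,190,-1.362)"
```

```text
pos [517.5 -65.  204.1] rpy [ 3.115  0.019 -1.375] gap 32.7 F [ 1.1 -1.3 -3.1] clk 33.05
tool shift units [-6.25 -0.02  0.69] turn units [ 0.3   0.22 -0.14]
```

Emit:
servo_tool(
  commands=[
    {"dx":-0.9,"dy":-0.2,"dz":0,"wx":0.3,"wy":0.2,"wz":-0.1,"fingers":-1},
    {"dx":-1,"dy":-0.1,"dz":0,"wx":0,"wy":0,"wz":0,"fingers":-1},
    {"dx":-1,"dy":-0.1,"dz":0,"wx":0,"wy":0,"wz":0,"fingers":-1},
    {"dx":-1,"dy":-0.1,"dz":0,"wx":0,"wy":0,"wz":0,"fingers":-1},
    {"dx":-0.8,"dy":-0.1,"dz":0,"wx":0,"wy":0,"wz":0,"fingers":-1},
    {"dx":-0.3,"dy":0,"dz":0,"wx":0,"wy":0,"wz":0,"fingers":-1},
    {"dx":0,"dy":0,"dz":0,"wx":0,"wy":0,"wz":0,"fingers":-1},
  ],
)

```text
clock: 33.63
ee_pos: [499.7, 73.2, 187.9]
orientation: [3.121, 0.011, -1.357]
ft_force: [-0.6, 0.0, -4.5]
finger_gap: 32.7
```

```bash
python3 -c "
from h import *
plan(487,88.6,150,-1.362)"
```

```text
pos [499.7  73.2 187.9] rpy [ 3.121  0.011 -1.357] gap 32.7 F [-0.6  0.  -4.5] clk 33.63
tool shift units [-0.69  0.33  1.53] turn units [0.24 0.13 0.06]
```

Emit:
servo_tool(
  commands=[
    {"dx":-0.45,"dy":0.1,"dz":0.1,"wx":0.2,"wy":0.1,"wz":0.05,"fingers":-1},
    {"dx":-0.2,"dy":0.1,"dz":0.4,"wx":0,"wy":0,"wz":0,"fingers":-1},
    {"dx":0,"dy":0.1,"dz":0.4,"wx":0,"wy":0,"wz":0,"fingers":-1},
    {"dx":0,"dy":0,"dz":0.2,"wx":0,"wy":0,"wz":0,"fingers":-1},
    {"dx":0,"dy":0,"dz":0,"wx":0,"wy":0,"wz":0,"fingers":-1},
  ],
)

```text
clock: 34.05
ee_pos: [486.6, 84.0, 154.4]
orientation: [3.131, -0.001, -1.364]
ft_force: [-0.9, -0.7, -3.0]
finger_gap: 32.4
```

```bash
python3 -c "
from h import *
plan(487,88.6,105,-1.362)"
```

```text
pos [486.6  84.  154.4] rpy [ 3.131e+00 -1.000e-03 -1.364e+00] gap 32.4 F [-0.9 -0.7 -3. ] clk 34.05
tool shift units [-0.18 -0.07  1.97] turn units [ 0.12 -0.01 -0.02]
```

Emit:
servo_tool(
  commands=[
    {"dx":-0.18,"dy":-0.08,"dz":0.3,"wx":0.1,"wy":0,"wz":0,"fingers":-1},
    {"dx":0,"dy":0,"dz":0.35,"wx":0,"wy":0,"wz":0,"fingers":-1},
    {"dx":0,"dy":0,"dz":0,"wx":0,"wy":0,"wz":0,"fingers":-1},
  ],
)

```text
clock: 34.3
ee_pos: [488.2, 87.1, 136.1]
orientation: [3.14, -0.002, -1.367]
ft_force: [-0.3, -0.4, -3.2]
finger_gap: 33.0
```

```bash
python3 -c "
from h import *
plan(487,88.6,105,-1.362)
crop('wrist',180,100,340,330,3,'w22c')"
```

```text
pos [488.2  87.1 136.1] rpy [ 3.140e+00 -2.000e-03 -1.367e+00] gap 33.0 F [-0.3 -0.4 -3.2] clk 34.3
tool shift units [-0.07  0.03  1.25] turn units [ 0.02 -0.02 -0.06]
```

View pics/w22c.png

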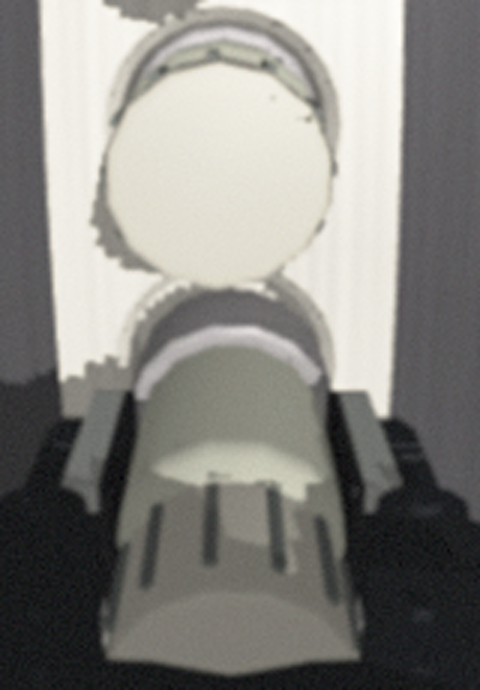

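Emit:
servo_tool(
  commands=[
    {"dx":-0.07,"dy":0.1,"dz":0.2,"wx":0,"wy":0,"wz":0,"fingers":-1},
    {"dx":0,"dy":0,"dz":0.2,"wx":0,"wy":0,"wz":0,"fingers":-1},
  ],
)

```text
clock: 34.52
ee_pos: [486.8, 88.2, 127.9]
orientation: [-3.139, -0.002, -1.367]
ft_force: [-0.2, -0.5, -2.4]
finger_gap: 33.1
```

```bash
python3 -c "
from h import *
plan(486.2,88.6,105,-1.362)"
```

```text
pos [486.8  88.2 127.9] rpy [-3.139e+00 -2.000e-03 -1.367e+00] gap 33.1 F [-0.2 -0.5 -2.4] clk 34.52
tool shift units [-0.02  0.02  0.91] turn units [-0.03 -0.03 -0.06]
```

Emit:
servo_tool(
  commands=[
    {"dx":0,"dy":0.02,"dz":0.35,"wx":0,"wy":0,"wz":0,"fingers":-1},
    {"dx":0,"dy":0,"dz":0.3,"wx":0,"wy":0,"wz":0,"fingers":-1},
    {"dx":0,"dy":0,"dz":0.2,"wx":0,"wy":0,"wz":0,"fingers":-1},
  ],
)

```text
clock: 34.77
ee_pos: [487.2, 88.1, 105.6]
orientation: [-3.137, -0.003, -1.367]
ft_force: [0.9, 0.0, -3.6]
finger_gap: 32.8
```

Emit:
servo_tool(
  commands=[
    {"dx":0,"dy":0,"dz":0.2,"wx":0,"wy":0,"wz":0,"fingers":-1},
    {"dx":0,"dy":0,"dz":0.2,"wx":0,"wy":0,"wz":0,"fingers":-1},
  ],
)

```text
clock: 34.93
ee_pos: [487.5, 88.2, 103.5]
orientation: [-3.133, -0.004, -1.367]
ft_force: [-13.8, -0.6, 30.0]
finger_gap: 33.1
```

Emit:
servo_tool(
  commands=[
    {"dx":0,"dy":0,"dz":-0.05,"wx":0,"wy":0,"wz":0,"fingers":0.3},
    {"dx":0,"dy":0,"dz":0,"wx":0,"wy":0,"wz":0,"fingers":0.3},
    {"dx":0,"dy":0,"dz":0,"wx":0,"wy":0,"wz":0,"fingers":0.3},
    {"dx":0,"dy":0,"dz":-0.5,"wx":0,"wy":0,"wz":0,"fingers":0.3},
    {"dx":0,"dy":0,"dz":-1,"wx":0,"wy":0,"wz":0,"fingers":0.3},
    {"dx":0,"dy":0,"dz":-1,"wx":0,"wy":0,"wz":0,"fingers":0.3},
    {"dx":0,"dy":0,"dz":-1,"wx":0,"wy":0,"wz":0,"fingers":0.3},
    {"dx":0,"dy":0,"dz":-1,"wx":0,"wy":0,"wz":0,"fingers":0.3},
    {"dx":0,"dy":0,"dz":-1,"wx":0,"wy":0,"wz":0,"fingers":0.3},
    {"dx":0,"dy":0,"dz":-1,"wx":0,"wy":0,"wz":0,"fingers":0.3},
  ],
)

```text
clock: 35.77
ee_pos: [483.7, 88.4, 272.6]
orientation: [-3.139, -0.003, -1.367]
ft_force: [0.5, 0.1, -0.7]
finger_gap: 55.3
```

```bash
python3 -c "
from h import *
plan(417,311,300,-0.0)
shot('wrist','w23');crop('side',150,120,360,290,3.7,'s1')
shot('top','t5')"
```

```text
pos [483.7  88.4 272.6] rpy [-3.139e+00 -3.000e-03 -1.367e+00] gap 55.3 F [ 0.5  0.1 -0.7] clk 35.77
tool shift units [-9.26  0.81 -1.12] turn units [ -0.    -0.05 -15.66]
```

View pics/w23.png

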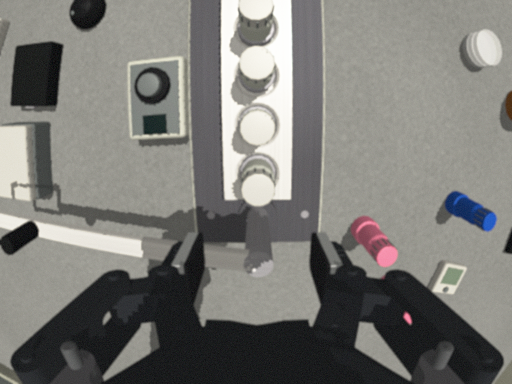

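View pics/s1.png

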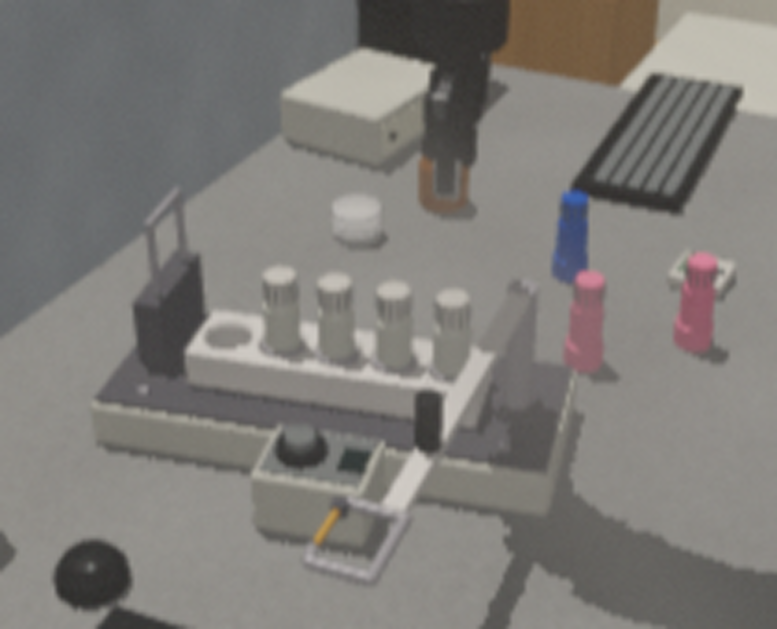

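View pics/t5.png

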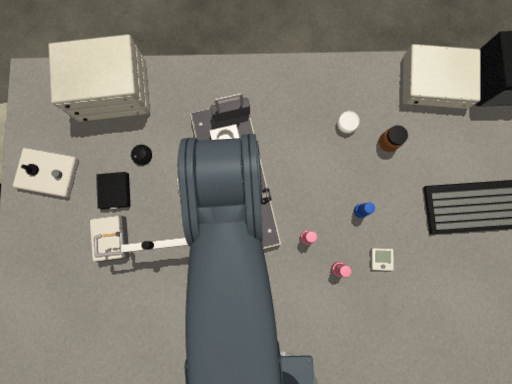

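```bash
python3 -c "
from h import *
p=pix2plane('top',(147.8,244.6),225); print(p); r=p[:2]-np.array([425,74.5]); print(np.hypot(*r),np.arctan2(r[1],r[0])-.209)
plan(p[0],p[1],290,-0.0)"
```

```text
[404.66890887 302.36611264 225.        ]
228.77132371938535 1.450784530947754
pos [485.4  88.5 274.3] rpy [-3.133 -0.004 -1.367] gap 55.6 F [ 0.3 -0.8 -0.9] clk 35.92
tool shift units [-9.03  1.42 -0.67] turn units [ -0.05  -0.1  -15.66]
```

Emit:
servo_tool(
  commands=[
    {"dx":-0.8,"dy":0,"dz":-0.4,"wx":0,"wy":0,"wz":-0.8,"fingers":0},
    {"dx":-0.9,"dy":0.2,"dz":-0.4,"wx":0,"wy":0,"wz":-1,"fingers":0},
    {"dx":-0.9,"dy":0.2,"dz":-0.2,"wx":0,"wy":0,"wz":-1,"fingers":0},
    {"dx":-0.9,"dy":0.3,"dz":0,"wx":0,"wy":0,"wz":-1,"fingers":0},
    {"dx":-0.9,"dy":0,"dz":0,"wx":0,"wy":0,"wz":-1,"fingers":0},
    {"dx":-0.8,"dy":-0.3,"dz":0,"wx":0,"wy":0,"wz":-1,"fingers":0},
    {"dx":-0.8,"dy":-0.4,"dz":0,"wx":0,"wy":0,"wz":-1,"fingers":0},
  ],
)

```text
clock: 36.5
ee_pos: [414.7, 226.5, 291.4]
orientation: [3.135, -0.003, -0.756]
ft_force: [1.2, -0.7, 0.3]
finger_gap: 42.6
```

```bash
python3 -c "
from h import *
plan(414,311,290,-0.0)"
```

```text
pos [414.7 226.5 291.4] rpy [ 3.135e+00 -3.000e-03 -7.560e-01] gap 42.6 F [ 1.2 -0.7  0.3] clk 36.5
tool shift units [-2.34 -2.44  0.04] turn units [ 0.08 -0.   -8.66]
```

Emit:
servo_tool(
  commands=[
    {"dx":0,"dy":0,"dz":0,"wx":0,"wy":0,"wz":-1,"fingers":0},
    {"dx":0,"dy":0,"dz":0,"wx":0,"wy":0,"wz":-1,"fingers":0},
    {"dx":0,"dy":0,"dz":0,"wx":0,"wy":0,"wz":-1,"fingers":0},
    {"dx":0,"dy":0,"dz":0,"wx":0,"wy":0,"wz":-1,"fingers":0},
    {"dx":0,"dy":0,"dz":0,"wx":0,"wy":0,"wz":-1,"fingers":0},
    {"dx":0,"dy":-0.5,"dz":0,"wx":0,"wy":0,"wz":-1,"fingers":0},
    {"dx":0,"dy":-0.8,"dz":0,"wx":0,"wy":0,"wz":-1,"fingers":0},
    {"dx":0,"dy":-0.8,"dz":0,"wx":0,"wy":0,"wz":-1,"fingers":0},
    {"dx":0,"dy":0,"dz":0,"wx":0,"wy":0,"wz":0,"fingers":0},
  ],
)

```text
clock: 37.25
ee_pos: [417.6, 282.5, 276.9]
orientation: [3.128, 0.024, -0.013]
ft_force: [-0.7, 0.3, -0.6]
finger_gap: 42.7
```

```bash
python3 -c "
from h import *
plan(405,307,290,0.05)
print(wproj([405,307,225]))
shot('wrist','w24')"
```

```text
pos [417.6 282.5 276.9] rpy [ 3.128  0.024 -0.013] gap 42.7 F [-0.7  0.3 -0.6] clk 37.25
tool shift units [-0.53 -0.97 -0.52] turn units [ 0.15  0.28 -0.72]
[237.77392699 180.66809909]
```

View pics/w24.png

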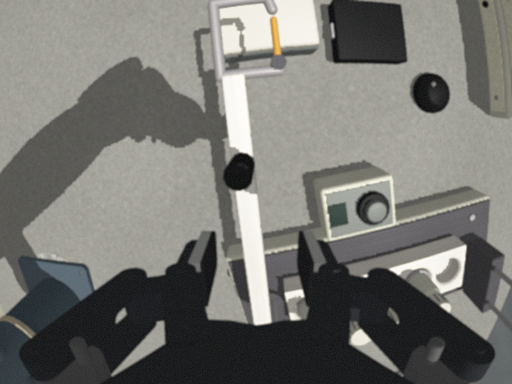

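Emit:
servo_tool(
  commands=[
    {"dx":-0.3,"dy":-0.5,"dz":0,"wx":0.1,"wy":0.2,"wz":-0.5,"fingers":0},
    {"dx":-0.2,"dy":-0.5,"dz":0,"wx":0,"wy":0,"wz":-0.2,"fingers":0},
    {"dx":0,"dy":0,"dz":0,"wx":0,"wy":0,"wz":0,"fingers":0},
    {"dx":0,"dy":0,"dz":0,"wx":0,"wy":0,"wz":0,"fingers":0},
  ],
)

```text
clock: 37.63
ee_pos: [403.2, 304.7, 273.1]
orientation: [3.13, 0.014, 0.042]
ft_force: [0.2, -0.7, 1.0]
finger_gap: 42.5
```

```bash
python3 -c "
from h import *
plan(405,307,204,0.05)
print(wproj([405,307,225]))
crop('wrist',180,140,340,320,4,'w25')"
```

```text
pos [403.2 304.7 273.1] rpy [3.13  0.014 0.042] gap 42.5 F [ 0.2 -0.7  1. ] clk 37.63
tool shift units [ 0.11 -0.12  2.76] turn units [ 0.13  0.16 -0.09]
[259.86639685 215.30320054]
```

View pics/w25.png

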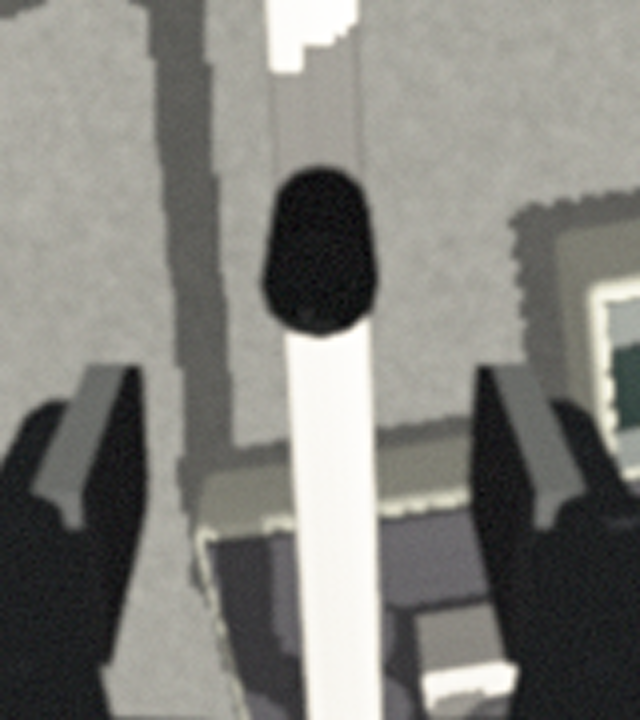

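Emit:
servo_tool(
  commands=[
    {"dx":0.1,"dy":-0.2,"dz":0.6,"wx":0.1,"wy":0.1,"wz":0,"fingers":0},
    {"dx":0,"dy":0,"dz":0.9,"wx":0,"wy":0,"wz":0,"fingers":0},
    {"dx":0,"dy":0,"dz":0.9,"wx":0,"wy":0,"wz":0,"fingers":0},
    {"dx":0,"dy":0,"dz":0.3,"wx":0,"wy":0,"wz":0,"fingers":0},
    {"dx":0,"dy":0,"dz":0,"wx":0,"wy":0,"wz":0,"fingers":0},
  ],
)

```text
clock: 38.1
ee_pos: [407.8, 307.4, 205.5]
orientation: [3.139, -0.0, 0.035]
ft_force: [-0.3, -0.6, -1.0]
finger_gap: 42.7
```

```bash
python3 -c "
from h import *
plan(405,309,204,0.05); ang()"
```

```text
pos [407.8 307.4 205.5] rpy [ 3.139 -0.     0.035] gap 42.7 F [-0.3 -0.6 -1. ] clk 38.1
tool shift units [-0.11 -0.07  0.06] turn units [ 0.03 -0.   -0.17]
r 233.5 ang 1.435 z 205.5 yaw 0.035 F [-0.3 -0.6 -1. ]
outward unit in tool [-0.04 -1.  ]
```

Emit:
servo_tool(
  commands=[
    {"dx":0.4,"dy":0,"dz":0,"wx":0,"wy":0,"wz":0.5,"fingers":0},
    {"dx":0.6,"dy":0,"dz":0,"wx":0,"wy":0,"wz":0.7,"fingers":0},
    {"dx":0.6,"dy":0,"dz":0,"wx":0,"wy":0,"wz":0.7,"fingers":0},
    {"dx":0.6,"dy":0,"dz":0,"wx":0,"wy":0,"wz":0.7,"fingers":0},
    {"dx":0.6,"dy":0,"dz":0,"wx":0,"wy":0,"wz":0.7,"fingers":0},
  ],
)

```text
clock: 38.52
ee_pos: [476.7, 300.4, 209.2]
orientation: [3.139, 0.002, -0.265]
ft_force: [-1.1, 0.4, -0.8]
finger_gap: 42.8
```

```bash
python3 -c "
from h import *
ang(); print(Rw()[2]['orientation'])"
```

```text
r 231.7 ang 1.137 z 209.2 yaw -0.265 F [-1.1  0.4 -0.8]
outward unit in tool [-0.04 -1.  ]
[ 3.13882430e+00  2.40699866e-03 -2.65258417e-01]
```

Emit:
servo_tool(
  commands=[
    {"dx":0.6,"dy":-0.05,"dz":0.15,"wx":0,"wy":0,"wz":0.7,"fingers":0},
    {"dx":0.6,"dy":-0.05,"dz":0.1,"wx":0,"wy":0,"wz":0.7,"fingers":0},
    {"dx":0.6,"dy":-0.03,"dz":0.05,"wx":0,"wy":0,"wz":0.7,"fingers":0},
    {"dx":0.6,"dy":0,"dz":0.05,"wx":0,"wy":0,"wz":0.7,"fingers":0},
    {"dx":0.6,"dy":0,"dz":0.05,"wx":0,"wy":0,"wz":0.7,"fingers":0},
  ],
)

```text
clock: 38.93
ee_pos: [552.1, 273.3, 206.0]
orientation: [-3.14, -0.001, -0.589]
ft_force: [-0.5, 1.3, 0.6]
finger_gap: 42.7
```

```bash
python3 -c "
from h import *
ang(); print(Rw()[2]['orientation'])"
```

```text
r 235.9 ang 0.793 z 206.0 yaw -0.589 F [-0.5  1.3  0.6]
outward unit in tool [-0.02 -1.  ]
[-3.14020121e+00 -1.02792653e-03 -5.89082733e-01]
```

Emit:
servo_tool(
  commands=[
    {"dx":0.6,"dy":0,"dz":0.1,"wx":0,"wy":0,"wz":0.7,"fingers":0},
    {"dx":0.6,"dy":0,"dz":0.05,"wx":0,"wy":0,"wz":0.7,"fingers":0},
    {"dx":0.6,"dy":0,"dz":0.05,"wx":0,"wy":0,"wz":0.7,"fingers":0},
    {"dx":0.6,"dy":0,"dz":0,"wx":0,"wy":0,"wz":0.7,"fingers":0},
    {"dx":0.6,"dy":0,"dz":0,"wx":0,"wy":0,"wz":0.7,"fingers":0},
  ],
)

```text
clock: 39.35
ee_pos: [613.1, 221.4, 206.8]
orientation: [-3.136, -0.001, -0.913]
ft_force: [-0.7, 0.3, -0.7]
finger_gap: 42.2
```

```bash
python3 -c "
from h import *
ang(); print(Rw()[2]['orientation'])
shot('side','s2')"
```

```text
r 238.6 ang 0.454 z 206.8 yaw -0.913 F [-0.7  0.3 -0.7]
outward unit in tool [-0.01 -1.  ]
[-3.13589059e+00 -5.62389012e-04 -9.13106304e-01]
```

View pics/s2.png

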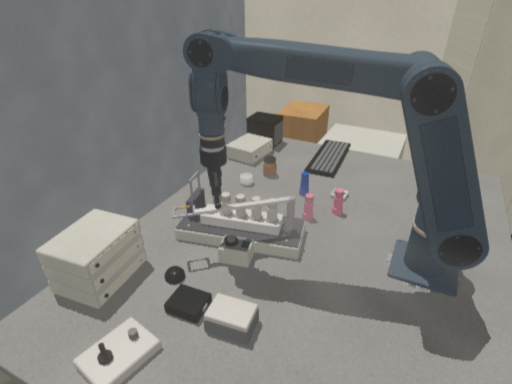

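Emit:
servo_tool(
  commands=[
    {"dx":0.5,"dy":0.03,"dz":0.1,"wx":0,"wy":0,"wz":0.6,"fingers":0},
    {"dx":0.5,"dy":0.03,"dz":0.05,"wx":0,"wy":0,"wz":0.6,"fingers":0},
    {"dx":0.5,"dy":0,"dz":0,"wx":0,"wy":0,"wz":0.6,"fingers":0},
    {"dx":0.4,"dy":0,"dz":0,"wx":0,"wy":0,"wz":0.5,"fingers":0},
    {"dx":0.2,"dy":0,"dz":0,"wx":0,"wy":0,"wz":0.2,"fingers":0},
    {"dx":0,"dy":0,"dz":0,"wx":0,"wy":0,"wz":0,"fingers":0},
  ],
)

```text
clock: 39.9
ee_pos: [644.5, 171.1, 208.6]
orientation: [-3.13, -0.001, -1.144]
ft_force: [0.3, 0.2, 0.7]
finger_gap: 42.8
```

```bash
python3 -c "
from h import *
ang(); print(Rw()[2]['orientation'])
shot('wrist','w26')"
```

```text
r 239.8 ang 0.206 z 208.6 yaw -1.144 F [0.3 0.2 0.7]
outward unit in tool [ 0.01 -1.  ]
[-3.13035005e+00 -1.02203565e-03 -1.14406173e+00]
```

View pics/w26.png

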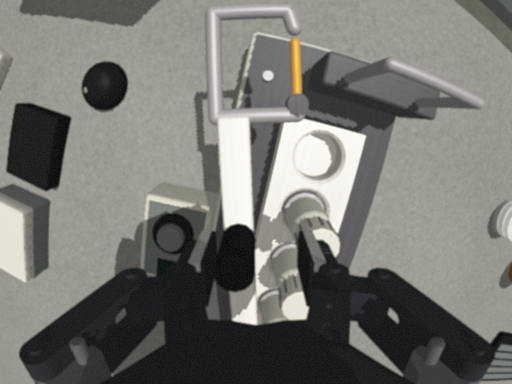

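Emit:
servo_tool(
  commands=[
    {"dx":0.4,"dy":0.05,"dz":0.15,"wx":-0.1,"wy":0,"wz":0.5,"fingers":0},
    {"dx":0.4,"dy":0.03,"dz":0.1,"wx":0,"wy":0,"wz":0.4,"fingers":0},
    {"dx":0.3,"dy":0,"dz":0,"wx":0,"wy":0,"wz":0.3,"fingers":0},
    {"dx":0.2,"dy":0,"dz":0,"wx":0,"wy":0,"wz":0.2,"fingers":0},
  ],
)

```text
clock: 40.28
ee_pos: [654.1, 143.5, 204.7]
orientation: [-3.136, 0.002, -1.264]
ft_force: [-0.1, 0.8, -0.5]
finger_gap: 42.6
```

```bash
python3 -c "
from h import *
ang()"
```

```text
r 239.2 ang 0.084 z 204.7 yaw -1.264 F [-0.1  0.8 -0.5]
outward unit in tool [ 0.01 -1.  ]
```

Emit:
servo_tool(
  commands=[
    {"dx":0.25,"dy":0.03,"dz":0,"wx":0,"wy":0,"wz":0.3,"fingers":0},
    {"dx":0.25,"dy":0,"dz":0,"wx":0,"wy":0,"wz":0.3,"fingers":0},
    {"dx":0.25,"dy":0,"dz":0,"wx":0,"wy":0,"wz":0.2,"fingers":0},
  ],
)

```text
clock: 40.53
ee_pos: [657.7, 129.1, 204.6]
orientation: [-3.135, 0.013, -1.336]
ft_force: [-1.1, 6.6, -0.3]
finger_gap: 42.6
```

```bash
python3 -c "
from h import *
ang()"
```

```text
r 239.0 ang 0.022 z 204.6 yaw -1.336 F [-1.1  6.6 -0.3]
outward unit in tool [ 0. -1.]
```

Emit:
servo_tool(
  commands=[
    {"dx":0.25,"dy":0,"dz":0,"wx":0,"wy":-0.1,"wz":0.1,"fingers":0},
    {"dx":0.3,"dy":0,"dz":0,"wx":0,"wy":0,"wz":0.1,"fingers":0},
    {"dx":0.3,"dy":0,"dz":0,"wx":0,"wy":0,"wz":0.1,"fingers":0},
  ],
)

```text
clock: 40.78
ee_pos: [661.3, 114.0, 204.0]
orientation: [-3.135, 0.037, -1.362]
ft_force: [-4.0, 18.5, -1.2]
finger_gap: 42.6
```

```bash
python3 -c "
from h import *
ang();shot('wrist','w27')"
```

```text
r 239.5 ang -0.043 z 204.0 yaw -1.362 F [-4.  18.5 -1.2]
outward unit in tool [ 0.04 -1.  ]
```

View pics/w27.png

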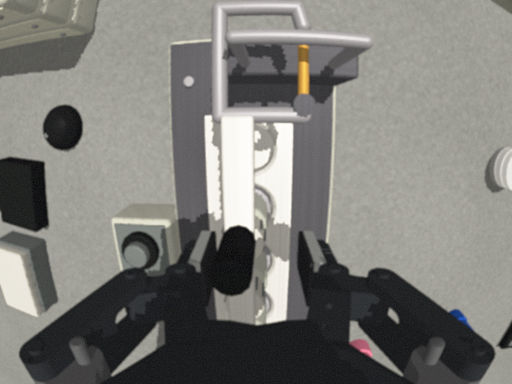

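Emit:
servo_tool(
  commands=[
    {"dx":0.2,"dy":0,"dz":0,"wx":0,"wy":-0.2,"wz":0,"fingers":0},
    {"dx":-0.2,"dy":0,"dz":0,"wx":0,"wy":-0.1,"wz":0,"fingers":0},
    {"dx":-0.2,"dy":0,"dz":0,"wx":0,"wy":0,"wz":0,"fingers":0.1},
    {"dx":0,"dy":0,"dz":0,"wx":0,"wy":0,"wz":0,"fingers":0.1},
  ],
)

```text
clock: 41.17
ee_pos: [658.7, 122.7, 203.5]
orientation: [-3.138, 0.075, -1.363]
ft_force: [-0.2, -0.5, 0.6]
finger_gap: 47.0
```

```bash
python3 -c "
from h import *
ang();shot('wrist','w28')
crop('side',150,150,310,270,5,'s3')"
```

```text
r 238.6 ang -0.006 z 203.5 yaw -1.363 F [-0.2 -0.5  0.6]
outward unit in tool [ 0. -1.]
```

View pics/w28.png

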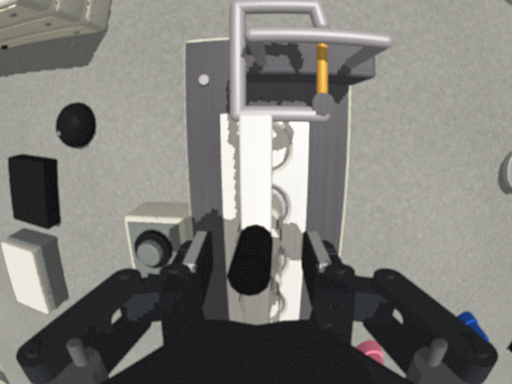

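View pics/s3.png

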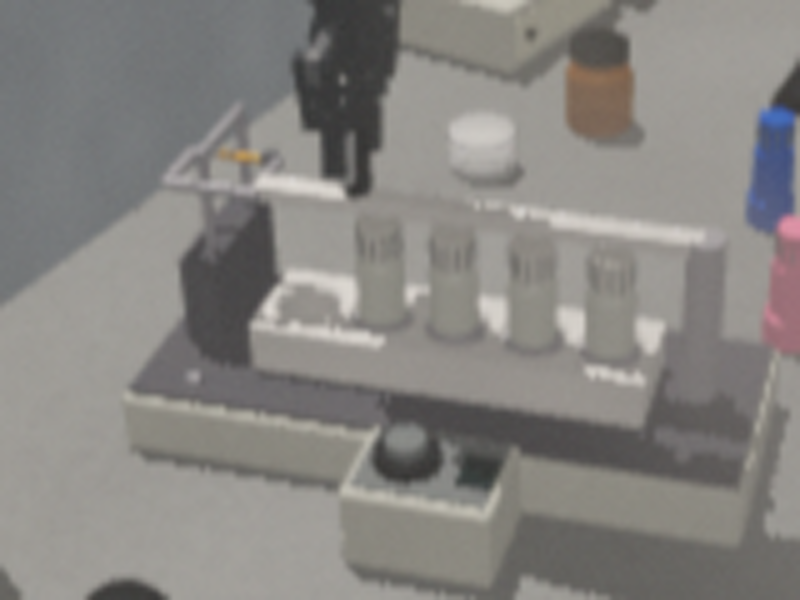

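Emit:
servo_tool(
  commands=[
    {"dx":0,"dy":0,"dz":-0.5,"wx":0,"wy":0,"wz":0,"fingers":0.1},
    {"dx":0,"dy":0,"dz":-1,"wx":0,"wy":0,"wz":0,"fingers":0.1},
    {"dx":0,"dy":0,"dz":-1,"wx":0,"wy":0,"wz":0,"fingers":0.1},
    {"dx":0,"dy":0,"dz":-1,"wx":0,"wy":0,"wz":0,"fingers":0.1},
    {"dx":-0.6,"dy":0.4,"dz":0,"wx":0,"wy":0.4,"wz":0,"fingers":-1},
    {"dx":-0.8,"dy":0.6,"dz":0,"wx":0,"wy":0.4,"wz":0,"fingers":-1},
    {"dx":-0.8,"dy":0.8,"dz":0,"wx":0,"wy":0,"wz":0,"fingers":-1},
    {"dx":-0.6,"dy":0.8,"dz":0,"wx":0,"wy":0,"wz":0,"fingers":-1},
    {"dx":0,"dy":0,"dz":0,"wx":0,"wy":0,"wz":0,"fingers":-1},
  ],
)

```text
clock: 42.02
ee_pos: [582.8, 163.5, 294.5]
orientation: [-3.138, -0.012, -1.375]
ft_force: [0.8, -0.5, -0.1]
finger_gap: -0.1
```

```bash
python3 -c "
from h import *
plan(559,230,200,-1.362);shot('wrist','w29')
print(wproj([559,230,78]))"
```

```text
pos [582.8 163.5 294.5] rpy [-3.138 -0.012 -1.375] gap -0.1 F [ 0.8 -0.5 -0.1] clk 42.02
tool shift units [-2.84  0.43  3.74] turn units [-0.04 -0.13 -0.15]
[196.25017462 180.36363058]
```

View pics/w29.png

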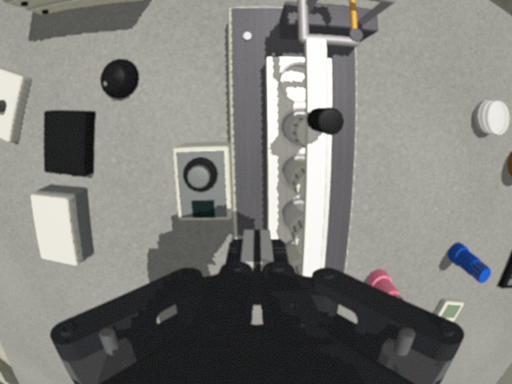

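```bash
python3 -c "
from h import *
crop('wrist',160,130,250,230,7,'w29c')
p=wpix((199,176),78);print(p)
plan(p[0],p[1],150,-1.362)"
```

```text
[566.66512567 226.66861878  78.        ]
pos [586.2 161.8 294.3] rpy [-3.135 -0.013 -1.377] gap 0.5 F [ 0.3  0.3 -0.4] clk 42.12
tool shift units [-2.77  0.31  5.74] turn units [-0.08 -0.15 -0.17]
```

View pics/w29c.png

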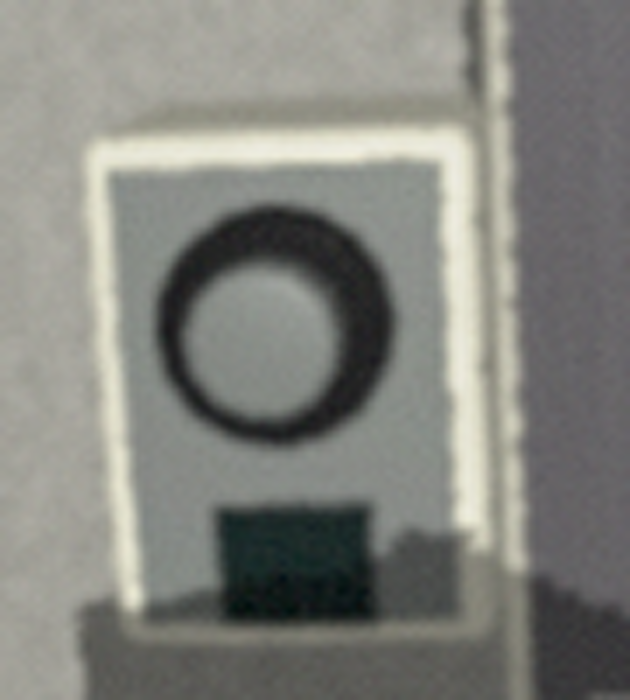

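Emit:
servo_tool(
  commands=[
    {"dx":-0.7,"dy":0.1,"dz":0.4,"wx":0,"wy":-0.1,"wz":-0.1,"fingers":-1},
    {"dx":-0.9,"dy":0.1,"dz":0.8,"wx":0,"wy":0,"wz":0,"fingers":-1},
    {"dx":-0.7,"dy":0.1,"dz":1,"wx":0,"wy":0,"wz":0,"fingers":-1},
    {"dx":-0.3,"dy":0,"dz":1,"wx":0,"wy":0,"wz":0,"fingers":-1},
    {"dx":0,"dy":0,"dz":0.7,"wx":0,"wy":0,"wz":0,"fingers":-1},
    {"dx":0,"dy":0,"dz":0,"wx":0,"wy":0,"wz":0,"fingers":-1},
    {"dx":0,"dy":0,"dz":0,"wx":0,"wy":0,"wz":0,"fingers":-1},
  ],
)

```text
clock: 42.7
ee_pos: [580.5, 201.1, 195.3]
orientation: [-3.122, 0.003, -1.346]
ft_force: [0.4, 0.2, 0.4]
finger_gap: 0.2
```

```bash
python3 -c "
from h import *
plan(564,228,110,-1.362);shot('wrist','w30')
print(wproj([564,228,78]), tproj([0,0,8]))"
```

```text
pos [580.5 201.1 195.3] rpy [-3.122e+00  3.000e-03 -1.346e+00] gap 0.2 F [0.4 0.2 0.4] clk 42.7
tool shift units [-1.19  0.47  3.41] turn units [-0.22  0.04  0.18]
[223.30545749 204.52369686] [256.98684169 246.84745144]
```

View pics/w30.png

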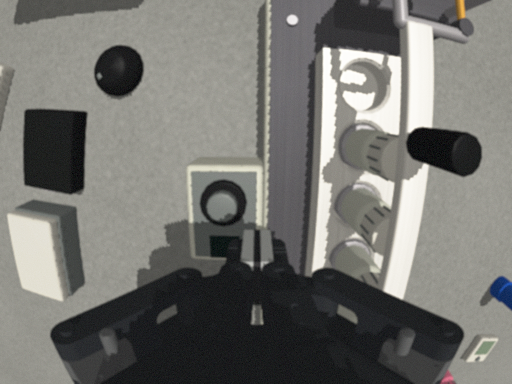

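Emit:
servo_tool(
  commands=[
    {"dx":-0.6,"dy":0.3,"dz":0.5,"wx":-0.2,"wy":0,"wz":0.1,"fingers":-1},
    {"dx":-0.4,"dy":0.2,"dz":0.9,"wx":0,"wy":0,"wz":0,"fingers":-1},
    {"dx":-0.1,"dy":0.1,"dz":0.9,"wx":0,"wy":0,"wz":0,"fingers":-1},
    {"dx":0,"dy":0,"dz":0.6,"wx":0,"wy":0,"wz":0,"fingers":-1},
    {"dx":0,"dy":0,"dz":0,"wx":0,"wy":0,"wz":0,"fingers":-1},
  ],
)

```text
clock: 43.17
ee_pos: [568.7, 211.2, 127.1]
orientation: [-3.129, 0.016, -1.333]
ft_force: [-0.9, 0.8, -1.1]
finger_gap: 0.1
```

```bash
python3 -c "
from h import *
plan(562.5,228.5,86,-1.362);shot('wrist','w31')
print(wproj([562.5,228.5,78]), tproj([0,0,8]))"
```

```text
pos [568.7 211.2 127.1] rpy [-3.129  0.016 -1.333] gap 0.1 F [-0.9  0.8 -1.1] clk 43.17
tool shift units [-0.71  0.1   1.66] turn units [-0.15  0.19  0.33]
[230.6068241  222.64723627] [256.95071321 246.85877865]
```

View pics/w31.png

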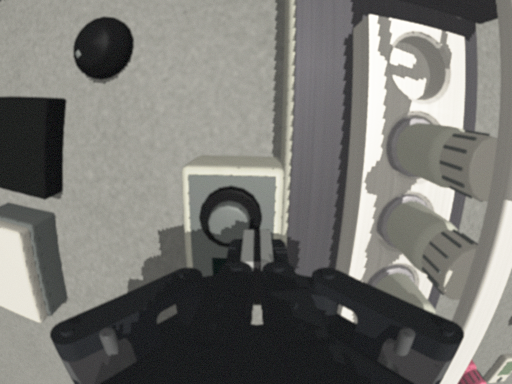

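Emit:
servo_tool(
  commands=[
    {"dx":-0.5,"dy":0.1,"dz":0.2,"wx":-0.1,"wy":0.2,"wz":0.2,"fingers":-1},
    {"dx":-0.2,"dy":0.1,"dz":0.4,"wx":0,"wy":0,"wz":0,"fingers":-1},
    {"dx":0,"dy":0,"dz":0.2,"wx":0,"wy":0,"wz":0,"fingers":-1},
    {"dx":0,"dy":0,"dz":0,"wx":0,"wy":0,"wz":0,"fingers":-1},
  ],
)

```text
clock: 43.55
ee_pos: [566.9, 213.8, 112.9]
orientation: [-3.128, 0.011, -1.326]
ft_force: [-0.2, -0.1, -0.4]
finger_gap: -0.2
```

```bash
python3 -c "
from h import *
plan(562.5,228.5,86,-1.362);shot('wrist','w32')
print(wproj([562.5,228.5,78]))"
```

```text
pos [566.9 213.8 112.9] rpy [-3.128  0.011 -1.326] gap -0.2 F [-0.2 -0.1 -0.4] clk 43.55
tool shift units [-0.6   0.04  1.08] turn units [-0.15  0.13  0.42]
[232.67894323 228.89326463]
```

View pics/w32.png

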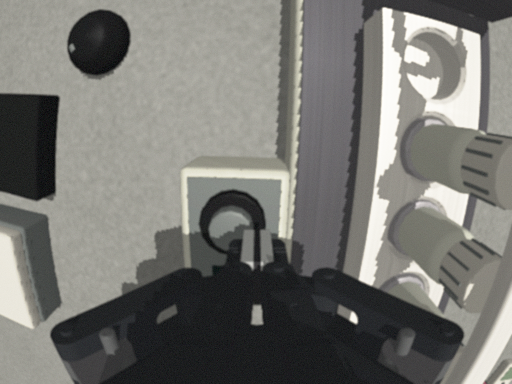

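```bash
python3 -c "
from h import *
s=sense(); print(s['q'].round(3),s['dq'].round(2),s['tau'].round(1),s['ft_force'])"
```

```text
[0.244 0.25  0.074 1.381 0.011 3.141] [-0.   -0.01  0.01  0.01  0.   -0.  ] [ -0.1 -41.3  31.9  -0.2   0.    0. ] [ 0.34746929 -0.45896158  0.0962178 ]
```

Emit:
servo_tool(
  commands=[
    {"dx":0,"dy":0,"dz":0,"wx":0,"wy":0,"wz":-0.8,"fingers":-1},
    {"dx":0,"dy":0,"dz":0,"wx":0,"wy":0,"wz":-1,"fingers":-1},
    {"dx":0,"dy":0,"dz":0,"wx":0,"wy":0,"wz":-1,"fingers":-1},
    {"dx":0,"dy":0,"dz":0,"wx":0,"wy":0,"wz":-1,"fingers":-1},
    {"dx":0,"dy":0,"dz":0,"wx":0,"wy":0,"wz":0,"fingers":-1},
  ],
)

```text
clock: 44.02
ee_pos: [568.7, 214.3, 116.3]
orientation: [-3.12, 0.004, -0.979]
ft_force: [-0.6, 0.1, -0.1]
finger_gap: 0.3
```

```bash
python3 -c "
from h import *
plan(562.5,228.5,95); print(sense()['q'].round(3))"
```

```text
pos [568.7 214.3 116.3] rpy [-3.12   0.004 -0.979] gap 0.3 F [-0.6  0.1 -0.1] clk 44.02
tool shift units [-0.61 -0.09  0.86] turn units [-0.24  0.05 -0.  ]
[0.244 0.248 0.078 1.382 0.011 2.794]
```

Emit:
servo_tool(
  commands=[
    {"dx":-0.4,"dy":-0.05,"dz":0.1,"wx":-0.2,"wy":0,"wz":0,"fingers":-1},
    {"dx":-0.2,"dy":0,"dz":0.3,"wx":0,"wy":0,"wz":0,"fingers":-1},
    {"dx":0,"dy":0,"dz":0.2,"wx":0,"wy":0,"wz":0,"fingers":-1},
    {"dx":0,"dy":0,"dz":0,"wx":0,"wy":0,"wz":0,"fingers":-1},
  ],
)

```text
clock: 44.35
ee_pos: [561.8, 229.5, 101.9]
orientation: [-3.136, 0.003, -0.985]
ft_force: [0.2, -0.1, -0.1]
finger_gap: 0.1
```

```bash
python3 -c "
from h import *
plan(562.5,228.5,86);shot('wrist','w33')
print(wproj([562.5,228.5,78]))"
```

```text
pos [561.8 229.5 101.9] rpy [-3.136e+00  3.000e-03 -9.850e-01] gap 0.1 F [ 0.2 -0.1 -0.1] clk 44.35
tool shift units [0.05 0.   0.63] turn units [-0.06  0.04 -0.  ]
[258.96188512 234.70576118]
```

View pics/w33.png

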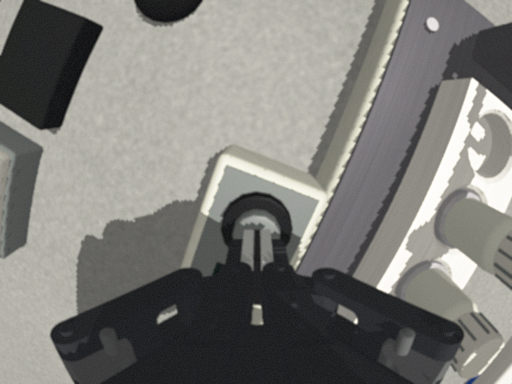

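Emit:
servo_tool(
  commands=[
    {"dx":0,"dy":0,"dz":0.4,"wx":0,"wy":0,"wz":0,"fingers":-1},
    {"dx":0,"dy":0,"dz":0.25,"wx":0,"wy":0,"wz":0,"fingers":-1},
    {"dx":0,"dy":0,"dz":0.2,"wx":0,"wy":0,"wz":0,"fingers":-1},
  ],
)

```text
clock: 44.65
ee_pos: [563.0, 230.2, 83.5]
orientation: [-3.133, 0.002, -0.985]
ft_force: [-12.2, -2.7, 36.3]
finger_gap: -0.1
```

Emit:
servo_tool(
  commands=[
    {"dx":0,"dy":0,"dz":0.2,"wx":0,"wy":0,"wz":0,"fingers":-1},
  ],
)

```text
clock: 44.73
ee_pos: [563.0, 230.2, 83.6]
orientation: [-3.131, 0.001, -0.986]
ft_force: [-12.7, -2.6, 32.0]
finger_gap: -0.2
```

Emit:
servo_tool(
  commands=[
    {"dx":0,"dy":0,"dz":0.2,"wx":0,"wy":0,"wz":0,"fingers":-1},
  ],
)

```text
clock: 44.82
ee_pos: [562.9, 230.1, 83.8]
orientation: [-3.129, 0.001, -0.986]
ft_force: [-8.2, -2.1, 21.1]
finger_gap: 0.2
```

Emit:
servo_tool(
  commands=[
    {"dx":0,"dy":0,"dz":-0.1,"wx":0,"wy":0,"wz":0,"fingers":-1},
  ],
)

```text
clock: 44.9
ee_pos: [562.7, 230.1, 88.1]
orientation: [-3.128, 0.001, -0.986]
ft_force: [-1.3, 0.0, 1.1]
finger_gap: -0.1
```

Emit:
servo_tool(
  commands=[
    {"dx":0,"dy":0,"dz":-0.1,"wx":0,"wy":0,"wz":0,"fingers":-1},
  ],
)

```text
clock: 44.98
ee_pos: [563.2, 230.1, 92.0]
orientation: [-3.126, 0.0, -0.987]
ft_force: [0.4, -0.4, 0.2]
finger_gap: -0.1
```

Emit:
servo_tool(
  commands=[
    {"dx":0,"dy":0,"dz":-0.1,"wx":0,"wy":0,"wz":0,"fingers":-1},
  ],
)

```text
clock: 45.07
ee_pos: [563.3, 230.0, 94.5]
orientation: [-3.125, -0.0, -0.987]
ft_force: [0.1, 0.3, 0.4]
finger_gap: 0.2
```

Emit:
servo_tool(
  commands=[
    {"dx":0,"dy":0,"dz":-0.1,"wx":0,"wy":0,"wz":0,"fingers":-1},
  ],
)

```text
clock: 45.15
ee_pos: [563.3, 229.7, 96.6]
orientation: [-3.126, -0.0, -0.987]
ft_force: [-0.6, -0.0, 0.3]
finger_gap: -0.1
```

Emit:
servo_tool(
  commands=[
    {"dx":0,"dy":0,"dz":-0.1,"wx":0,"wy":0,"wz":0,"fingers":-1},
  ],
)

```text
clock: 45.23
ee_pos: [563.0, 229.5, 98.3]
orientation: [-3.127, 0.0, -0.987]
ft_force: [0.6, 0.3, 0.4]
finger_gap: -0.2
```

Emit:
servo_tool(
  commands=[
    {"dx":0,"dy":0,"dz":-0.1,"wx":0,"wy":0,"wz":0,"fingers":-1},
  ],
)

```text
clock: 45.32
ee_pos: [562.6, 229.3, 100.1]
orientation: [-3.128, 0.0, -0.988]
ft_force: [-0.0, 0.2, 0.5]
finger_gap: 0.3
```

```bash
python3 - <<'E'
from h import *
import h
from scipy.spatial.transform import Rotation as R
pose=(R.from_euler('xyz',[-3.138,-.012,-1.375]).as_matrix(),np.array([583.5,163.2,294.5]),None)
h.Rw=lambda:pose
b=wpix((197.4,178.8),78,pose); print(b)
for z in (78,74,70,66,62,60):
    print(z,(h.wproj([b[0],b[1],z])), np.hypot(*(h.wproj([b[0]+14,b[1],z])-h.wproj([b[0]-14,b[1],z]))))
print("collar center px",160+275/7,130+325/7, "diam px",236/7, "button diam",160/7)
E
```

```text
[559.15838369 229.35171592  78.        ]
78 [197.4 178.8] 22.16051468601668
74 [197.97746122 178.06759199] 21.94404320932757
70 [198.54334304 177.35043432] 21.73140818012229
66 [199.09797978 176.64806868] 21.522520109612536
62 [199.64169339 175.9600544 ] 21.31729172606983
60 [199.90955142 175.62129593] 21.216023242697542
collar center px 199.28571428571428 176.42857142857144 diam px 33.714285714285715 button diam 22.857142857142858
```

Emit:
servo_tool(
  commands=[
    {"dx":0,"dy":0,"dz":-1,"wx":0,"wy":0,"wz":0,"fingers":-1},
    {"dx":-0.2,"dy":0,"dz":-1,"wx":0,"wy":0,"wz":0,"fingers":-1},
    {"dx":-0.4,"dy":0,"dz":-1,"wx":0,"wy":0,"wz":-0.5,"fingers":-1},
    {"dx":-0.4,"dy":0,"dz":-1,"wx":0,"wy":0,"wz":-0.5,"fingers":-1},
    {"dx":-0.5,"dy":0.5,"dz":-1,"wx":0,"wy":0,"wz":0,"fingers":-1},
    {"dx":-0.5,"dy":0.5,"dz":-1,"wx":0,"wy":0,"wz":0,"fingers":-1},
    {"dx":-0.5,"dy":1,"dz":-1,"wx":0,"wy":0,"wz":0,"fingers":-1},
    {"dx":-0.5,"dy":1,"dz":0,"wx":0,"wy":0,"wz":0,"fingers":-1},
    {"dx":-0.5,"dy":1,"dz":0,"wx":0,"wy":0,"wz":0,"fingers":-1},
    {"dx":0,"dy":1,"dz":0,"wx":0,"wy":0,"wz":0,"fingers":-1},
  ],
)

```text
clock: 46.15
ee_pos: [406.2, 220.0, 273.4]
orientation: [-3.141, 0.006, -0.898]
ft_force: [-0.6, 0.8, 0.8]
finger_gap: 0.2
```

```bash
python3 -c "
from h import *
print(sense()['q'].round(2))
im=shot('top','t6'); crop('top',180,80,290,265,4,'t6c',im)
crop('side',150,150,310,270,5,'s6')"
```

```text
[ 0.35 -0.1   0.02  1.7   0.01  2.82]
```

View pics/t6.png

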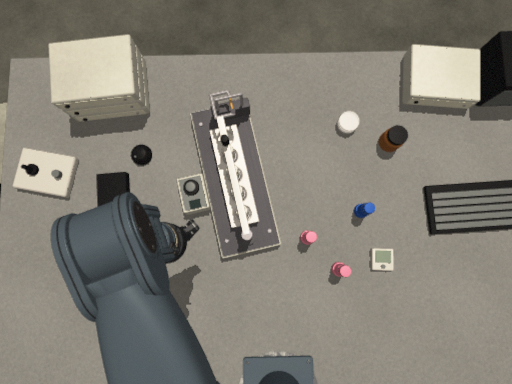

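View pics/t6c.png

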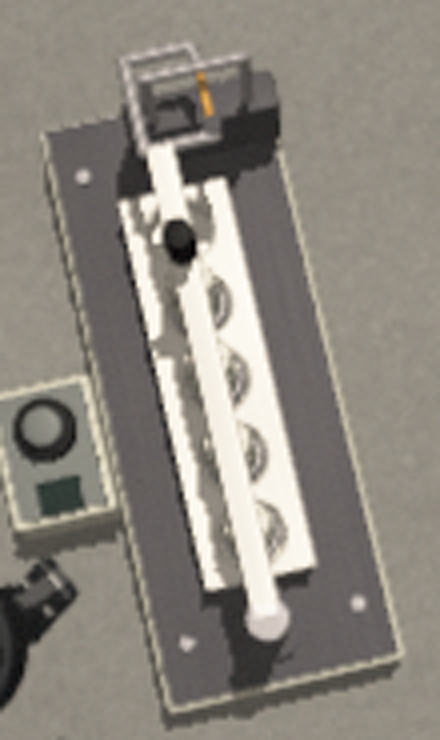

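View pics/s6.png

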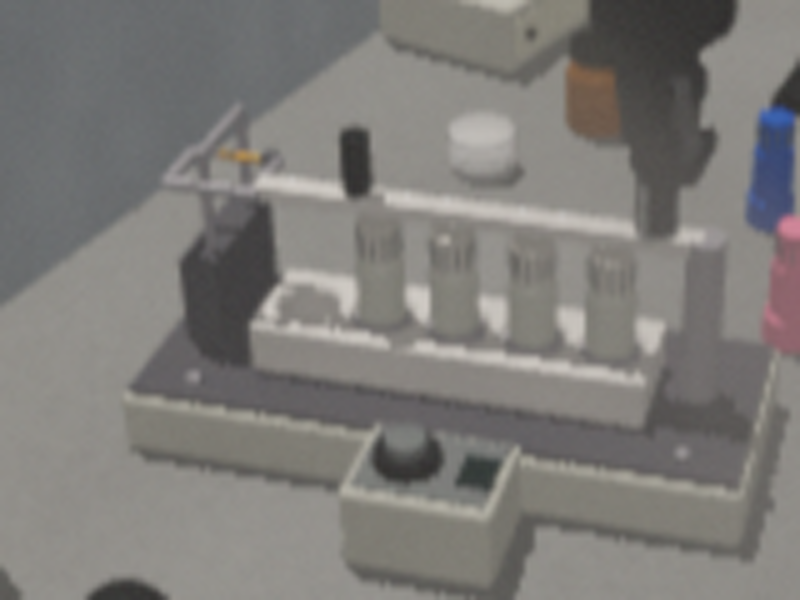

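```bash
python3 -c "
from h import *
f=lambda c:((c[0]+.5)/4-.5+180,(c[1]+.5)/4-.5+80)
p=pix2plane('top',f((182,237)),225); r=p[:2]-np.array([425,74.5]); print(p,np.hypot(*r),np.arctan2(r[1],r[0])-.209)
g=[pix2plane('top',f(c),174)[:2] for c in [(200,73),(211,118)]]; d=g[0]-g[1]; print(np.arctan2(d[1],d[0])-.209)
e=pix2plane('top',f((143,82)),199); print('eye',e)"; sleep 0
```

```text
[651.80212781 121.81351259 225.        ] 231.68464268249173 -0.0033381123139875346
0.009615649133756066
eye [759.15721225 147.32404107 199.        ]
```

Bar angle is about 0, the gate is parallel to the bar (shut) and the arm is clear. Handing in.

```bash
python3 -c "
from bench import order; print(order.job_done())"
```

```text
the job is handed in; nothing more can be done
None
```

The job is done and handed in at about 46 s of robot time. I swung the bar out to about 1.4 rad and stood all four pale bottles in pockets 3, 2, 1 and 0. I then swung the bar back and pushed it home with about 18 N at the knob, and last pressed the start button and let it go. I found no fifth bottle on the bench, and the pink and blue look-alikes and the bystanders were left alone.

**Last checks**
- **Bar:** it measures about -0.003 rad, so it is home.
- **Gate:** it lies within 0.01 rad of parallel to the bar, with the near leg of the eye inside the hook, so it reads as shut. I did not tug the bar to test the latch.
- **Bottles:** all four look equally seated in the side picture, and each insertion ended on firm floor contact (13 to 30 N).
- **Start button:** it met a hard stop at 20 to 36 N, well over the 5 N needed, and appears up again.

**What disagreed**
- The button's stop came about 3.5 mm higher than the given fingertip overhang predicts. The black collar round it stands only about 65 mm high, so I took the stop to be the button's own full travel.
- During the button approach the last joint reached the end of its range (3.141 against 3.14 rad). I turned it back before pressing.

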